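Work the jammed stopper out of a gourd flask

ROBOT

A 7-joint arm with a two-finger parallel gripper is mounted at the origin on the work surface. World frame = base frame: x ahead of the robot, y to its left, z up, the work surface at z = 0. Lengths are in m, angles in rad, forces in N, time in s.
With the tool pointing down it reaches from about 0.425 to 0.925 m from the base axis. Payload 6.8 kg.
Tool frame: the origin (TCP) lies between the finger pads; the fingertips stand 8 mm ahead of it and the grasp point (between the pads) lies 11 mm behind it; z points along the fingers, y is the direction in which the jaws open and shut (so a half turn about z gives the same grasp; the last joint's range is limited). The gripper opens to 88 mm and grips with 3 to 60 N. Pads are 20 mm wide; open, the fingers measure 115 mm over their backs; the gripper's body (75 mm by 178 mm) begins 61 mm behind the grasp point.
Start: joints at [-1.311, 0.477, 0.022, 1.555, -0.011, 1.109, -0.083], TCP at [0.243, 0.63, 0.231] pointing down, gripper open.
Joint ranges: [-2.96, 2.96], [-0.34, 2.1], [-1.41, 1.46], [0.24, 2.44], [-1.37, 4.51], [0.17, 1.92], [-2.96, 2.96]. Speed limits (rad/s): [2.39, 2.39, 3.14, 3.14, 3.14, 3.14, 3.14].

INTERFACE

Orientations are given as a unit quaternion [x, y, z, w].
In Python, from bench import manip gives the robot as it stands. The module is installed in compiled form; this text tells all that it offers.
- The arm moves only by the tool apply_moves, never from a script. Its argument "motion" is a list of rows, each an object of numbers: "wx", "wy", "wz": the turn, a rotation vector about the tool's x, y, z in units of 6 degrees (1.0 is 6 degrees); "tx", "ty", "tz": the shift along the tool's x, y, z in m; "claw": the closure, from 0 (fully open) to 1 (shut). In form: [{"wx": .., "wy": .., "wz": .., "tx": .., "ty": .., "tz": .., "claw": ..}, ...]. A call has 1 to 8 rows; each row shifts and turns the commanded pose from where the row before left it, along the tool's axes as they then stand; what a row does not reach is not made up. A row lasts 1/12 s, in which the tool goes at most 41.7 mm and 7.16 degrees, less where a joint would pass 70% of its speed; a pose out of reach is approached as far as the arm can. A call with a gripper value outside its range is refused whole. The fingers move at their own pace and stop on an object; the grip force is fixed at half the most. Time passes only in rows, so rows that do not move let the fingers close. It gives the time, the measured TCP pose, the force and the opening at its end, in the units of the state.
- manip.sense(): the state, without advancing time (a new reading comes with each control period).
- manip.capture(name): name is "scene" or "top" or "wrist"; returns the picture (400x640x3 uint8, red, green, blue); there is no depth.
- manip.camera_params(name): a dict with "K" (3x3 intrinsics, pixels), "world_to_cam" (4x4, takes a point from world to camera coordinates). Camera axes: x right, y up, looking along -z (the intrinsics and any distortion apply to the point x, -y, -z); pixel columns grow to the right and rows downward; lengths in m; the calibration is good to about 2 mm. A picture is of the moment at which its call begins: read the wrist's pose just before it. camera_params takes no time and is no camera call; for the wrist camera it gives the pose at the moment of the call.
- manip.hand_in(): hands the job in, once; it reports no verdict.
The state is a dict: "time": time; "joint_pos": joint angles; "joint_velocities": joint speeds; "effort": joint torques, N m; "tcp_pos": TCP position; "tcp_rot": TCP orientation; "ft_force": force on the tool from outside, world axes, zero at the start; "ft_torque": the same for the moment, N m; "gripper_width": finger opening in m.
Only numpy, scipy, OpenCV 4.12 (cv2) and the standard library are available. Lean on these libraries where they do the work, as an engineer would, in place of code of your own. Each camera call takes 0.05 s, during which the arm holds its last target.

TASK

Swing the hold-down arm well clear of the gourd flask, to a quarter turn or more. The teal-topped stopper is jammed in the neck: rock it from side to side while easing it straight up, because a plain pull drags the gourd up out of its ring, which must not happen. Set the stopper down gently in the blue tray, let go of it, and leave the other things on the desk alone.

Things in the scene. Friction and masses are not known exactly. Their poses are not given: they have to be found in the camera images.
- stand: Fixed plywood work stand holding the gourd flask upright. Origin on the table under the gourd's vertical axis; z up. Board 185 x 120 mm, 15 mm thick (from x -60 to +125 mm, y +-60 mm). A steel post, 16 mm thick, stands 95 mm from the gourd along the stand's +x, up to 204 mm above the table. Stand x, y, yaw vary.
- hold_arm (a joint): Angle of the aluminium hold-down arm about the upright post (rad): about 0 = lying over the stopper, 5 mm above its top, so that the stopper cannot be gripped or lifted; it grows as the arm turns counter-clockwise seen from above, its tip moving from over the gourd towards the stand's -y side. Stop at 2.4; about a quarter turn (1.57) is clear. Stays where it is left; about 1.5 N at the knob moves it.
- holder_pivot (a point): Point on the post's axis about which the arm turns (vertical axis), at mid-thickness of the arm, 209 mm above the table.
- holder_knob (a point): Middle of the red upright round knob on the arm's free end, 95 mm from the pivot: 18 mm thick, 32 mm tall (214 to 246 mm above the table). The arm itself is 18 mm wide, 10 mm thick, its underside 204 mm above the table, and ends 9 mm past the knob's axis.
- stopper_tab (a point): Middle of the teal rubber-coated (non-slip) thumb tab of the wooden stopper, the part to grip: 16 mm thick (own y), 28 mm wide (own x), 40 mm tall (own z, up); its lower edge stands 4 mm above the gourd's rim, its top 44 mm above it. Below the tab is a round shank, 19 mm thick and 24 mm long, of which 20 mm is in the neck; stopper 64 mm long over all, 24 to 42 g.
- stopper_foot (a point): Centre of the underside of the stopper's shank, 44 mm below the middle of the tab along the stopper's z.
- flask_rim (a point): Centre of the mouth of the gourd flask, 155 mm above the table. Neck 38 mm thick over all, with a springy lining that grips the shank from 6 to 14 mm below the rim; the stopper tilts about a point some 10 mm below the rim, up to about 0.2 rad each way; beyond that it jams harder. A straight pull needs 24 to 35 N; rocked some 0.15 rad to each side and raised only 1 to 1.5 mm in each swing (not while it stands still), it comes up with little force.
- flask (a joint): How far the gourd flask has been pulled up out of its ring (m); 0 = home, standing on the board. It is held by friction: about 14 N of pull drags it up. Being dragged up more than 6 mm is a failure. Gourd 140 mm tall, 88 mm across its lower bulb.
- tray_in (a point): Centre of the inner floor (5 mm above the table) of the fixed blue tray: outside 150 mm (own x) x 110 mm (own y), 22 mm high, walls 5 mm. It is on either side of the stand.
- gift_box: Bystander: closed black gift box, 104 x 104 x 47 mm, loose, on the opposite side of the stand from the tray; origin under its centre.
- gourd_a: Bystander: small loose decorated gourd, 48 mm across, 76 mm tall with its stalk; origin under its centre.
- gourd_b: Bystander: as gourd_a.
- stopper: The stopper itself: origin at the centre of the shank's underside (same point as stopper_foot), axes as stopper_tab.

How it is judged:
By the outcome, as a careful person would: the job done as asked, in the order asked, and still so for the second after the job is handed in, with the robot touching nothing.
It also fails if it takes over 72 s, if anything falls off the work surface, if the arm or the gripper's body presses on something with over 40 N, if the wrist force passes 120 N, or if a joint passes its speed limit or range.

## Working session

There is one attempt and no reset: what is moved stays moved. The work goes in short steps, Python scripts to look and compute and a tool call to move; the robot and the scene stay as the last step left them, time stands still between calls to the robot, and variables do not carry over. Pictures are saved under pics/ and viewed, and the job is handed in when it is done.

Besides the shell and the picture viewer there is one more tool, called after "Call:" by a JSON object that holds its "name" and its "arguments". apply_moves: Moves the arm, as the interface text tells. Its arguments: {"type":"object","properties":{"motion":{"type":"array"}},"required":["motion"]}

```bash
mkdir -p pics; python3 - <<'E'
from bench import manip
import cv2,numpy as np
s=manip.sense(); print({k:np.round(v,4).tolist() for k,v in s.items()})
for n in["scene","top","wrist"]:
    p=manip.camera_params(n); print(n,{k:np.round(v,4).tolist() for k,v in p.items()})
    cv2.imwrite(f"pics/{n}0.png",manip.capture(n)[:,:,::-1])
E
```

```text
{'time': 0.0, 'joint_pos': [-1.3111, 0.4778, 0.0223, 1.5564, -0.0115, 1.1093, -0.0831], 'joint_velocities': [0.0006, -0.0013, 0.0015, -0.0001, -0.0002, 0.0001, 0.0014], 'effort': [0.001, -58.2854, 1.5353, -27.2602, -0.0544, 0.0169, 0.0001], 'tcp_pos': [0.2425, 0.6293, 0.2297], 'tcp_rot': [0.1829, 0.9831, -0.0009, -0.0001], 'ft_force': [0.0968, 0.0727, 0.2214], 'ft_torque': [-0.0105, 0.0972, 0.0063], 'gripper_width': 0.0878}
scene {'K': [[436.3312, 0.0, 324.2635], [0.0, 436.3312, 192.3467], [0.0, 0.0, 1.0]], 'world_to_cam': [[-0.3389, 0.9406, -0.0209, 0.1787], [-0.6267, -0.2091, 0.7506, 0.2382], [0.7017, 0.2675, 0.6604, -1.4027], [0.0, 0.0, 0.0, 1.0]]}
top {'K': [[361.9213, 0.0, 314.7439], [0.0, 361.9213, 204.608], [0.0, 0.0, 1.0]], 'world_to_cam': [[0.0289, -0.9992, 0.0288, -0.0313], [0.9892, 0.0327, 0.1431, -0.5734], [-0.1439, 0.0244, 0.9893, -0.9487], [0.0, 0.0, 0.0, 1.0]]}
wrist {'K': [[344.6789, 0.0, 316.2871], [0.0, 344.6789, 197.234], [0.0, 0.0, 1.0]], 'world_to_cam': [[0.3595, 0.9331, -0.0008, -0.6754], [-0.8931, 0.3439, -0.2899, 0.036], [-0.2703, 0.1049, 0.957, -0.391], [0.0, 0.0, 0.0, 1.0]]}
```

View pics/scene0.png

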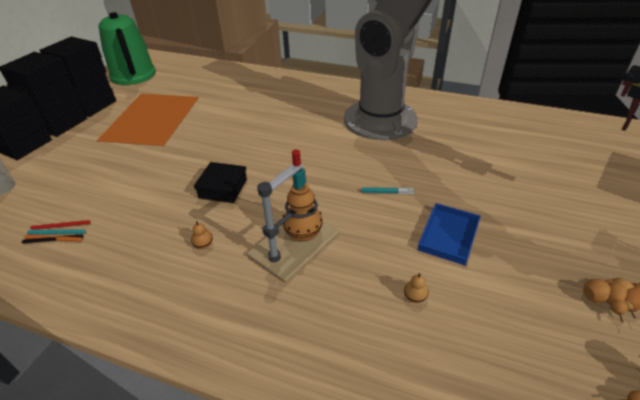

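View pics/top0.png

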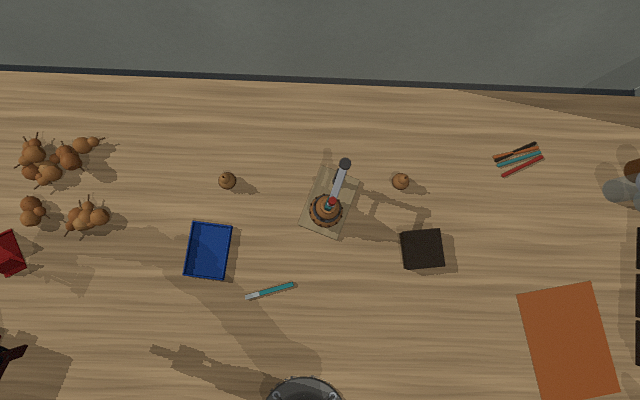

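View pics/wrist0.png

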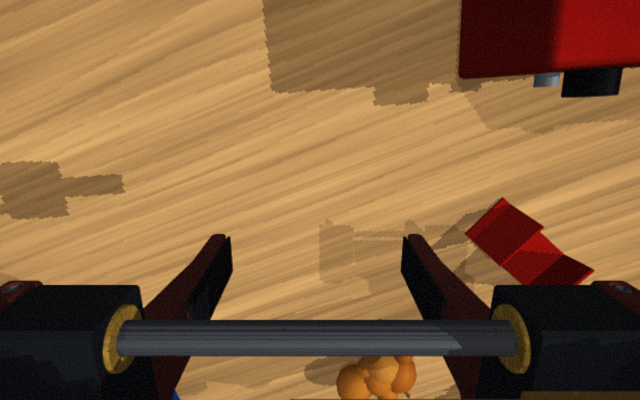

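The top view shows the stand near (325,205), its post at (345,163), the knob at (332,200), the tray at (208,251), and the box at (422,249). Next I'll zoom in for exact pixels.

```bash
python3 - <<'E'
import cv2,numpy as np
t=cv2.imread("pics/top0.png");s=cv2.imread("pics/scene0.png")
a=cv2.resize(t[140:260,280:400],None,fx=5,fy=5,interpolation=cv2.INTER_CUBIC)
cv2.imwrite("pics/t0z.png",a)
b=cv2.resize(s[140:290,230:360],None,fx=4,fy=4,interpolation=cv2.INTER_CUBIC)
cv2.imwrite("pics/s0z.png",b)
E
```

```text
(no output)
```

View pics/t0z.png

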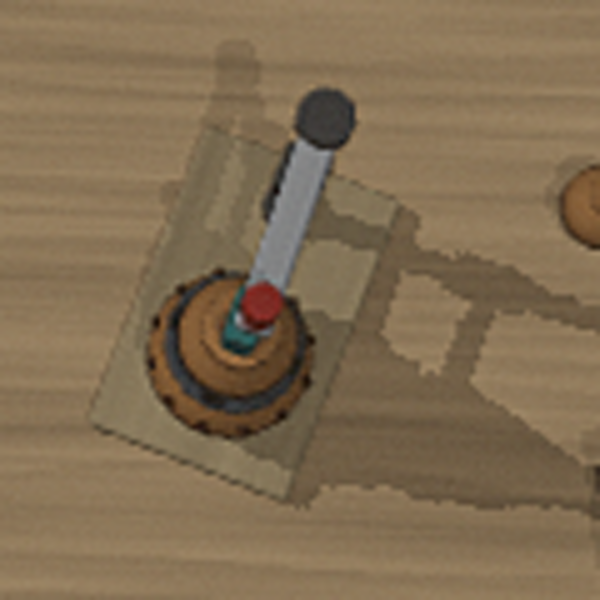

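View pics/s0z.png

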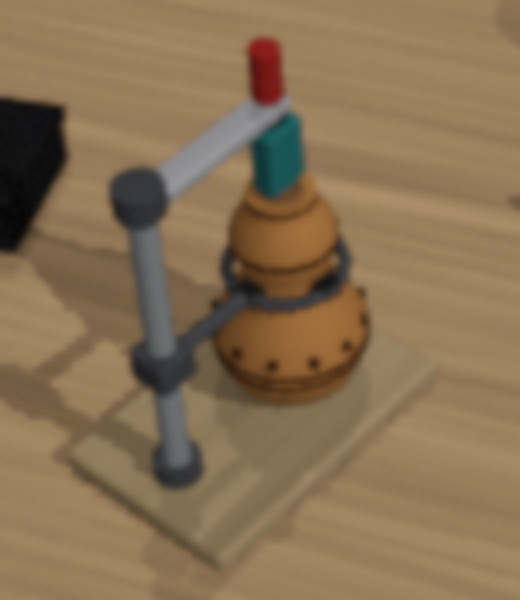

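```bash
cat > h.py <<'E'
import numpy as np, cv2
from scipy.spatial.transform import Rotation as R
from scipy.optimize import least_squares
from bench import manip
def proj(P,X):
    X=np.atleast_2d(X); W=np.array(P["world_to_cam"]);K=np.array(P["K"])
    c=X@W[:3,:3].T+W[:3,3]; x=c[:,0]/-c[:,2]; y=-c[:,1]/-c[:,2]
    return np.c_[K[0,0]*x+K[0,2],K[1,1]*y+K[1,2]]
def onz(P,uv,z):
    W=np.array(P["world_to_cam"]);K=np.array(P["K"])
    d=np.array([(uv[0]-K[0,2])/K[0,0],-(uv[1]-K[1,2])/K[1,1],-1.])
    d=W[:3,:3].T@d; o=-W[:3,:3].T@W[:3,3]
    return o+d*(z-o[2])/d[2]
E
python3 - <<'E'
from h import *
T=manip.camera_params("top");S=manip.camera_params("scene")
tz=lambda u,v:((u+.5)/5-.5+280,(v+.5)/5-.5+140)
sz=lambda u,v:((u+.5)/4-.5+230,(v+.5)/4-.5+140)
bc=[tz(211,125),tz(400,205),tz(292,503),tz(90,422)]
bw=[onz(T,p,.015) for p in bc]
for b in bw: print("board",b)
print([np.linalg.norm(bw[i]-bw[(i+1)%4]) for i in range(4)])
print("scene board",onz(S,sz(72,455),.015),onz(S,sz(222,555),.015),onz(S,sz(436,367),.015))
print("knob top",onz(T,tz(262,303),.246),onz(S,sz(265,44),.246))
# fit pose: corners local (125,+-60),(-60,+-60)
loc=np.array([[125,60],[125,-60],[-60,-60],[-60,60]])/1e3
def f(p):
    c,s=np.cos(p[2]),np.sin(p[2]); X=loc@np.array([[c,s],[-s,c]])+p[:2]
    return (X-np.array(bw)[:,:2]).ravel()
r=least_squares(f,[.55,0,0]); print("stand",r.x,np.abs(r.fun).max())
x,y,a=r.x;c,s=np.cos(a),np.sin(a)
piv=np.array([x+.095*c,y+.095*s,.209])
print("pivot",piv,"knob at 0:",x,y)
E=np.array
for n,X in dict(pivtop=[*piv[:2],.214],rim=[x,y,.155],tabc=[x,y,.179],tabtop=[x,y,.199]).items():
    u=proj(T,X)[0];v=proj(S,X)[0]
    print(n,(u-[280,140])*5+2,(v-[230,140])*4+1.5)
t=cv2.imread("pics/top0.png");cv2.imwrite("pics/tr0.png",cv2.resize(t[210:290,160:310],None,fx=5,fy=5,interpolation=cv2.INTER_CUBIC))
E
```

```text
board [ 0.69418828 -0.03099165  0.015     ]
board [ 0.65131779 -0.13993078  0.015     ]
board [ 0.48033801 -0.08161244  0.015     ]
board [0.52188519 0.03201486 0.015     ]
[np.float64(0.11707097508022413), np.float64(0.18065191665171648), np.float64(0.12098484193326083), np.float64(0.1834616483226174)]
scene board [ 0.65814105 -0.13302864  0.015     ] [ 0.69411111 -0.02663073  0.015     ] [0.53008897 0.03671071 0.015     ]
knob top [ 0.55533593 -0.04568368  0.246     ] [ 0.55781829 -0.04305698  0.246     ]
stand [ 0.55636404 -0.04409232 -0.34651402] 0.0030479142652782565
pivot [ 0.64571746 -0.07635632  0.209     ] knob at 0: 0.5563640420751076 -0.04409231938987516
pivtop [327.63506768 121.83975803] [133.37715673 189.57276785]
rim [244.49646391 329.93821459] [275.25345151 182.32031839]
tabc [247.87776484 322.78831342] [272.47979253 147.11185798]
tabtop [250.84276413 316.51869935] [270.09317653 116.81647004]
```

View pics/tr0.png

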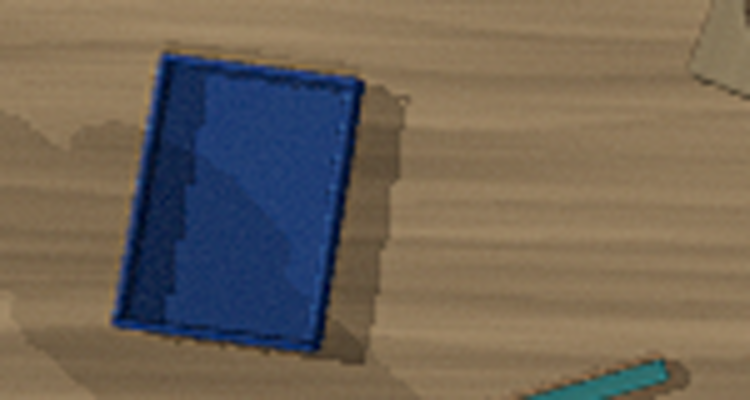

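```bash
cat >> h.py <<'E'
ST=np.array([.5566,-.0440]);YAW=-.3465
PIV=ST+.095*np.array([np.cos(YAW),np.sin(YAW)])
def pol(phi,r): a=np.pi+YAW+phi; return PIV+r*np.array([np.cos(a),np.sin(a)])
def steps(pts,rot,p0):
    Rm=R.from_quat(rot).as_matrix(); p=np.array(p0)
    for q in pts:
        q=np.array(q); print("tool",np.round(Rm.T@(q-p),4),"->",np.round(q,4)); p=q
E
python3 - <<'E'
from h import *
T=manip.camera_params("top")
z=lambda u,v:((u+.5)/5-.5+160,(v+.5)/5-.5+210)
c=np.array([onz(T,z(*p),.022) for p in[(163,53),(364,79),(321,352),(113,326)]])
print(c,c.mean(0)); print(np.linalg.norm(c-np.roll(c,-1,0),axis=1))
s=manip.sense();p0=s["tcp_pos"]
pts=[[*pol(-.5,.097),.230]]
print("total");steps(pts,s["tcp_rot"],p0)
print("arc from -.5, step .25")
steps([[*pol(f,.097),.230] for f in np.arange(-.25,1.9,.25)],s["tcp_rot"],pts[0])
E
```

```text
[[0.52261498 0.32139043 0.022     ]
 [0.51176147 0.2107998  0.022     ]
 [0.36402879 0.2247755  0.022     ]
 [0.37470895 0.33667834 0.022     ]] [0.44327855 0.27341102 0.022     ]
[0.11112195 0.14839226 0.11241134 0.14869403]
total
tool [-0.5441 -0.4688  0.0006] -> [ 0.5817 -0.0036  0.23  ]
arc from -.5, step .25
tool [ 0.0084 -0.0227  0.    ] -> [ 0.5657 -0.0218  0.23  ]
tool [ 0.0025 -0.0241  0.    ] -> [ 0.5547 -0.0433  0.23  ]
tool [-0.0035 -0.0239  0.    ] -> [ 0.5494 -0.0669  0.23  ]
tool [-0.0093 -0.0223  0.    ] -> [ 0.5501 -0.0911  0.23  ]
tool [-0.0146 -0.0193  0.    ] -> [ 0.5567 -0.1143  0.23  ]
tool [-0.0189 -0.0151  0.    ] -> [ 0.5689 -0.1352  0.23  ]
tool [-0.022 -0.01   0.   ] -> [ 0.5859 -0.1525  0.23  ]
tool [-0.0238 -0.0042  0.    ] -> [ 0.6066 -0.1649  0.23  ]
tool [-0.0241  0.0018 -0.    ] -> [ 0.6298 -0.1719  0.23  ]
```

Call:
{"name": "apply_moves", "arguments": {"motion": [{"tx":-0.025,"ty":-0.0215,"claw":1},{"tx":-0.025,"ty":-0.0215,"claw":1},{"tx":-0.025,"ty":-0.0215,"claw":1},{"tx":-0.025,"ty":-0.0215,"claw":1},{"tx":-0.025,"ty":-0.0215,"claw":1},{"tx":-0.025,"ty":-0.0215,"claw":1},{"tx":-0.025,"ty":-0.0215,"claw":1},{"tx":-0.025,"ty":-0.0215,"claw":1}]}}

```text
schema error: expected keys wx, wy, wz, tx, ty, tz, claw
```

Call:
{"name": "apply_moves", "arguments": {"motion": [{"tx":-0.025,"ty":-0.0215,"claw":1},{"tx":-0.025,"ty":-0.0215,"claw":1},{"tx":-0.025,"ty":-0.0215,"claw":1},{"tx":-0.025,"ty":-0.0215,"claw":1},{"tx":-0.025,"ty":-0.0215,"claw":1},{"tx":-0.025,"ty":-0.0215,"claw":1},{"tx":-0.025,"ty":-0.0215,"claw":1},{"tx":0,"ty":0,"claw":1}]}}

```text
schema error: expected keys wx, wy, wz, tx, ty, tz, claw
```

```bash
python3 - <<'E'
from h import *
s=manip.sense();print({k:np.round(v,4).tolist() for k,v in s.items() if k!="effort"})
steps([[*pol(-.5,.097),.230]],s["tcp_rot"],s["tcp_pos"])
E
```

```text
{'time': 0.15, 'joint_pos': [-1.3111, 0.4776, 0.0223, 1.5562, -0.0115, 1.1093, -0.0831], 'joint_velocities': [-0.0003, -0.0037, 0.0002, -0.0017, -0.0008, -0.0012, 0.0014], 'tcp_pos': [0.2426, 0.6295, 0.2299], 'tcp_rot': [0.1829, 0.9831, -0.0007, -0.0001], 'ft_force': [0.4612, -0.0923, 0.7125], 'ft_torque': [-0.0258, 0.0207, -0.0064], 'gripper_width': 0.0877}
tool [-0.5441 -0.4688  0.0006] -> [ 0.5817 -0.0036  0.23  ]
```

All keys are required in every row.

Call:
{"name": "apply_moves", "arguments": {"motion": [{"wx":0,"wy":0,"wz":0,"tx":-0.025,"ty":-0.0215,"tz":0,"claw":1},{"wx":0,"wy":0,"wz":0,"tx":-0.025,"ty":-0.0215,"tz":0,"claw":1},{"wx":0,"wy":0,"wz":0,"tx":-0.025,"ty":-0.0215,"tz":0,"claw":1},{"wx":0,"wy":0,"wz":0,"tx":-0.025,"ty":-0.0215,"tz":0,"claw":1},{"wx":0,"wy":0,"wz":0,"tx":-0.025,"ty":-0.0215,"tz":0,"claw":1},{"wx":0,"wy":0,"wz":0,"tx":-0.025,"ty":-0.0215,"tz":0,"claw":1},{"wx":0,"wy":0,"wz":0,"tx":-0.025,"ty":-0.0215,"tz":0,"claw":1},{"wx":0,"wy":0,"wz":0,"tx":-0.025,"ty":-0.0215,"tz":0,"claw":1}]}}

```text
time: 0.82
tcp_pos: [0.3679, 0.3958, 0.2305]
tcp_rot: [0.183, 0.983, -0.0, -0.0]
ft_force: [0.6, -0.1, -0.4]
gripper_width: 0.0378
```

Call:
{"name": "apply_moves", "arguments": {"motion": [{"wx":0,"wy":0,"wz":0,"tx":-0.025,"ty":-0.0215,"tz":0,"claw":1},{"wx":0,"wy":0,"wz":0,"tx":-0.025,"ty":-0.0215,"tz":0,"claw":1},{"wx":0,"wy":0,"wz":0,"tx":-0.025,"ty":-0.0215,"tz":0,"claw":1},{"wx":0,"wy":0,"wz":0,"tx":-0.025,"ty":-0.0215,"tz":0,"claw":1},{"wx":0,"wy":0,"wz":0,"tx":-0.025,"ty":-0.0215,"tz":0,"claw":1},{"wx":0,"wy":0,"wz":0,"tx":-0.025,"ty":-0.0215,"tz":0,"claw":1},{"wx":0,"wy":0,"wz":0,"tx":-0.025,"ty":-0.0215,"tz":0,"claw":1},{"wx":0,"wy":0,"wz":0,"tx":0,"ty":0,"tz":0,"claw":1}]}}

```text
time: 1.48
tcp_pos: [0.4794, 0.1871, 0.2308]
tcp_rot: [0.187, 0.982, -0.001, 0.001]
ft_force: [0.1, -0.1, -0.1]
gripper_width: 0.0005
```

```bash
python3 - <<'E'
from h import *
s=manip.sense();print({k:np.round(v,4).tolist() for k,v in s.items() if k!="effort"})
steps([[*pol(-.5,.097),.230]],s["tcp_rot"],s["tcp_pos"])
E
```

```text
{'time': 1.4833, 'joint_pos': [-0.6941, 0.2117, 0.2308, 1.9475, -0.0542, 0.9884, 0.7553], 'joint_velocities': [-0.0512, -0.0014, -0.0787, 0.0011, -0.0246, 0.0037, -0.1029], 'tcp_pos': [0.4794, 0.1871, 0.2308], 'tcp_rot': [0.1874, 0.9823, -0.0011, 0.0009], 'ft_force': [0.1055, -0.0793, -0.0726], 'ft_torque': [-0.0771, -0.0705, -0.039], 'gripper_width': 0.0005}
tool [-0.1653 -0.1397  0.0014] -> [ 0.5817 -0.0036  0.23  ]
```

Call:
{"name": "apply_moves", "arguments": {"motion": [{"wx":0,"wy":0,"wz":0,"tx":-0.024,"ty":-0.02,"tz":0,"claw":1},{"wx":0,"wy":0,"wz":0,"tx":-0.024,"ty":-0.02,"tz":0,"claw":1},{"wx":0,"wy":0,"wz":0,"tx":-0.024,"ty":-0.02,"tz":0,"claw":1},{"wx":0,"wy":0,"wz":0,"tx":-0.024,"ty":-0.02,"tz":0,"claw":1},{"wx":0,"wy":0,"wz":0,"tx":-0.024,"ty":-0.02,"tz":0,"claw":1},{"wx":0,"wy":0,"wz":0,"tx":-0.024,"ty":-0.02,"tz":0,"claw":1},{"wx":0,"wy":0,"wz":0,"tx":-0.02,"ty":-0.018,"tz":0,"claw":1},{"wx":0,"wy":0,"wz":0,"tx":0,"ty":0,"tz":0,"claw":1}]}}

```text
time: 2.15
tcp_pos: [0.5816, 0.0003, 0.2307]
tcp_rot: [0.186, 0.982, -0.001, 0.001]
ft_force: [-0.2, -0.6, 0.7]
gripper_width: -0.0002
```

```bash
python3 - <<'E'
from h import *
s=manip.sense();print({k:np.round(v,4).tolist() for k,v in s.items() if k in("joint_pos","tcp_pos","tcp_rot")})
steps([[*pol(f,.097),.230] for f in [-.5]+list(np.arange(-.25,1.9,.25))],s["tcp_rot"],s["tcp_pos"])
cv2.imwrite("pics/top1.png",cv2.resize(manip.capture("top")[120:260,250:410,::-1],None,fx=4,fy=4))
E
```

```text
{'joint_pos': [-0.3779, 0.3314, 0.3387, 1.8043, -0.1231, 1.0258, 1.2033], 'tcp_pos': [0.5816, 0.0003, 0.2307], 'tcp_rot': [0.1865, 0.9825, -0.0014, 0.0009]}
tool [-0.0015 -0.0037  0.0007] -> [ 0.5817 -0.0036  0.23  ]
tool [ 0.0082 -0.0228  0.    ] -> [ 0.5657 -0.0218  0.23  ]
tool [ 0.0023 -0.0241  0.0001] -> [ 0.5547 -0.0433  0.23  ]
tool [-0.0037 -0.0239  0.0001] -> [ 0.5494 -0.0669  0.23  ]
tool [-0.0095 -0.0222  0.0001] -> [ 0.5501 -0.0911  0.23  ]
tool [-0.0147 -0.0192  0.0001] -> [ 0.5567 -0.1143  0.23  ]
tool [-0.019  -0.015   0.0001] -> [ 0.5689 -0.1352  0.23  ]
tool [-0.0221 -0.0098  0.0001] -> [ 0.5859 -0.1525  0.23  ]
tool [-0.0238 -0.004   0.0001] -> [ 0.6066 -0.1649  0.23  ]
tool [-0.0241  0.002   0.    ] -> [ 0.6298 -0.1719  0.23  ]
```

View pics/top1.png

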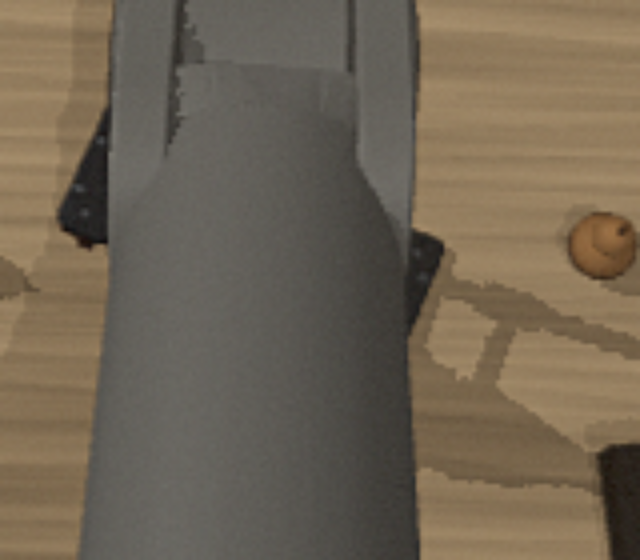

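The arm hides the stand in the top view, but the pose matches the plan, so I'll push gently along the arc.

Call:
{"name": "apply_moves", "arguments": {"motion": [{"wx":0,"wy":0,"wz":0,"tx":0.003,"ty":-0.013,"tz":0,"claw":1},{"wx":0,"wy":0,"wz":0,"tx":0.004,"ty":-0.013,"tz":0,"claw":1},{"wx":0,"wy":0,"wz":0,"tx":0.001,"ty":-0.012,"tz":0,"claw":1},{"wx":0,"wy":0,"wz":0,"tx":0.001,"ty":-0.012,"tz":0,"claw":1},{"wx":0,"wy":0,"wz":0,"tx":-0.001,"ty":-0.012,"tz":0,"claw":1},{"wx":0,"wy":0,"wz":0,"tx":-0.002,"ty":-0.012,"tz":0,"claw":1},{"wx":0,"wy":0,"wz":0,"tx":-0.004,"ty":-0.011,"tz":0,"claw":1},{"wx":0,"wy":0,"wz":0,"tx":-0.005,"ty":-0.011,"tz":0,"claw":1}]}}

```text
time: 2.87
tcp_pos: [0.5487, -0.0851, 0.2311]
tcp_rot: [0.183, 0.983, 0.0, 0.001]
ft_force: [1.0, 3.2, 0.2]
gripper_width: 0.0003
```

```bash
python3 - <<'E'
from h import *
s=manip.sense();print({k:np.round(v,4).tolist() for k,v in s.items() if k in("joint_pos","tcp_pos","tcp_rot","ft_force")})
steps([[*pol(f,.097),.230] for f in list(np.arange(.75,1.9,.25))],s["tcp_rot"],s["tcp_pos"])
cv2.imwrite("pics/sc1.png",cv2.resize(manip.capture("scene")[110:290,210:370,::-1],None,fx=3,fy=3))
E
```

```text
{'joint_pos': [-0.2629, 0.2875, 0.373, 1.8658, -0.1232, 1.0093, 1.3651], 'tcp_pos': [0.5487, -0.0851, 0.2311], 'tcp_rot': [0.1827, 0.9832, 0.0004, 0.0005], 'ft_force': [1.0084, 3.2237, 0.2406]}
tool [-0.018  -0.0245  0.0011] -> [ 0.5567 -0.1143  0.23  ]
tool [-0.0189 -0.0151  0.    ] -> [ 0.5689 -0.1352  0.23  ]
tool [-0.022 -0.01   0.   ] -> [ 0.5859 -0.1525  0.23  ]
tool [-0.0238 -0.0042  0.    ] -> [ 0.6066 -0.1649  0.23  ]
tool [-0.0241  0.0018  0.    ] -> [ 0.6298 -0.1719  0.23  ]
```

View pics/sc1.png

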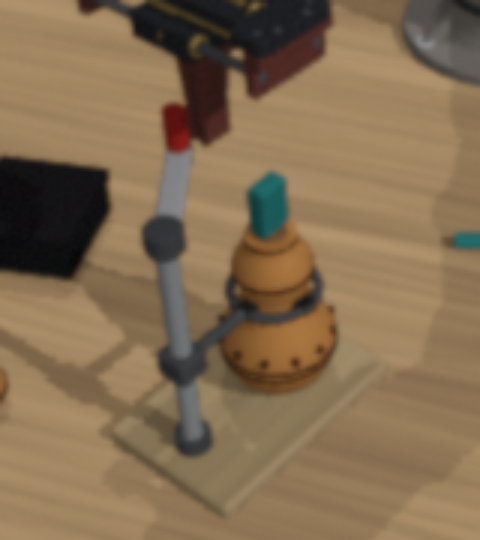

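The arm is following: red knob at (177,127) beside the finger, tab uncovered. I'll carry on along the arc.

Call:
{"name": "apply_moves", "arguments": {"motion": [{"wx":0,"wy":0,"wz":0,"tx":-0.007,"ty":-0.01,"tz":0,"claw":1},{"wx":0,"wy":0,"wz":0,"tx":-0.008,"ty":-0.009,"tz":0,"claw":1},{"wx":0,"wy":0,"wz":0,"tx":-0.009,"ty":-0.008,"tz":0,"claw":1},{"wx":0,"wy":0,"wz":0,"tx":-0.01,"ty":-0.007,"tz":0,"claw":1},{"wx":0,"wy":0,"wz":0,"tx":-0.011,"ty":-0.006,"tz":0,"claw":1},{"wx":0,"wy":0,"wz":0,"tx":-0.011,"ty":-0.004,"tz":0,"claw":1},{"wx":0,"wy":0,"wz":0,"tx":-0.012,"ty":-0.003,"tz":0,"claw":1},{"wx":0,"wy":0,"wz":0,"tx":-0.012,"ty":-0.001,"tz":0,"claw":1}]}}

```text
time: 3.58
tcp_pos: [0.6063, -0.1589, 0.2303]
tcp_rot: [0.183, 0.983, -0.0, -0.001]
ft_force: [-1.4, 1.3, -0.3]
gripper_width: 0.0001
```

Call:
{"name": "apply_moves", "arguments": {"motion": [{"wx":0,"wy":0,"wz":0,"tx":-0.012,"ty":0,"tz":0,"claw":1},{"wx":0,"wy":0,"wz":0,"tx":-0.012,"ty":0.001,"tz":0,"claw":1},{"wx":0,"wy":0,"wz":0,"tx":0,"ty":0,"tz":0,"claw":1}]}}

```text
time: 3.83
tcp_pos: [0.6305, -0.1663, 0.23]
tcp_rot: [0.183, 0.983, -0.001, 0.0]
ft_force: [0.2, -0.4, 0.2]
gripper_width: 0.0003
```

```bash
python3 - <<'E'
from h import *
s=manip.sense();print({k:np.round(v,4).tolist() for k,v in s.items() if k in("joint_pos","tcp_pos","tcp_rot","ft_force")})
cv2.imwrite("pics/sc2.png",cv2.resize(manip.capture("scene")[110:290,190:370,::-1],None,fx=3,fy=3))
E
```

```text
{'joint_pos': [-0.1175, 0.4584, 0.3891, 1.6356, -0.1899, 1.0847, 1.5277], 'tcp_pos': [0.6305, -0.1663, 0.23], 'tcp_rot': [0.1827, 0.9832, -0.0005, 0.0002], 'ft_force': [0.1595, -0.3877, 0.2068]}
```

View pics/sc2.png

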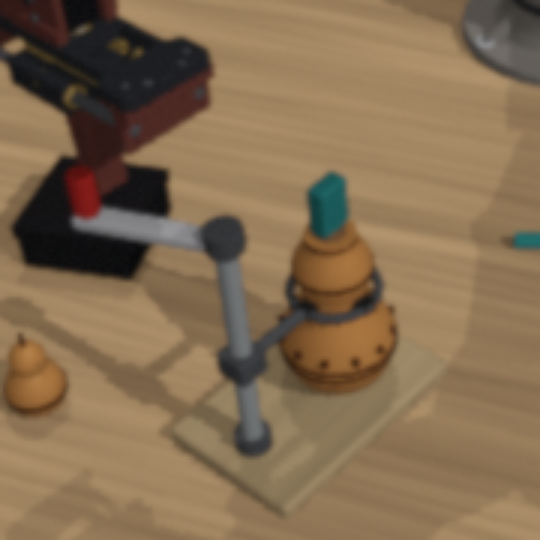

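```bash
python3 - <<'E'
from h import *
S=manip.camera_params("scene"); p=onz(S,(80/3+190,171/3+110),.246); d=p[:2]-PIV
print(p,np.linalg.norm(d),(np.arctan2(d[1],d[0])-np.pi-YAW)%(2*np.pi))
s=manip.sense();W=np.array(manip.camera_params("wrist")["world_to_cam"]);o=-W[:3,:3].T@W[:3,3]
Rm=R.from_quat(s["tcp_rot"]).as_matrix()
print("cam in tool",Rm.T@(o-s["tcp_pos"]),"look",Rm.T@(-W[2,:3]),"right",Rm.T@W[0,:3])
# place camera to look at the tab center: TCP at z .33
for z in(.30,.33):
    c=Rm@(Rm.T@(o-s["tcp_pos"])); look=-W[2,:3]
    zc=z+c[2]; k=(.185-zc)/look[2]
    print(z,"tcp xy",ST-(c+look*k)[:2])
E
```

```text
[ 0.65342595 -0.16566926  0.246     ] 0.0897181999939472 2.000676732485351
cam in tool [ 0.07894335  0.00095    -0.15434988] look [-2.89861033e-01  7.75433103e-04  9.57068430e-01] right [ 1.77416808e-05  9.99999676e-01 -8.04843421e-04]
0.3 tcp xy [ 0.55373625 -0.04399476]
0.33 tcp xy [ 0.54525221 -0.0407102 ]
```

The arm stands at about 2.0 rad, well clear. Next I'll back off, rise and look down at the tab.

Call:
{"name": "apply_moves", "arguments": {"motion": [{"wx":0,"wy":0,"wz":0,"tx":0.008,"ty":0.002,"tz":0,"claw":1},{"wx":0,"wy":0,"wz":0,"tx":0,"ty":0,"tz":-0.024,"claw":1},{"wx":0,"wy":0,"wz":0,"tx":0,"ty":0,"tz":-0.024,"claw":1},{"wx":0,"wy":0,"wz":0,"tx":0,"ty":0,"tz":-0.024,"claw":1},{"wx":0,"wy":0,"wz":0,"tx":0.027,"ty":0.021,"tz":0,"claw":0},{"wx":0,"wy":0,"wz":0,"tx":0.027,"ty":0.021,"tz":0,"claw":0},{"wx":0,"wy":0,"wz":0,"tx":0.027,"ty":0.021,"tz":0,"claw":0},{"wx":0,"wy":0,"wz":0,"tx":0.027,"ty":0.021,"tz":0,"claw":0}]}}

```text
time: 4.55
tcp_pos: [0.5493, -0.0429, 0.3028]
tcp_rot: [0.183, 0.983, 0.0, 0.0]
ft_force: [0.2, 0.5, 0.9]
gripper_width: 0.0238
```

Call:
{"name": "apply_moves", "arguments": {"motion": [{"wx":0,"wy":0,"wz":0,"tx":0,"ty":0,"tz":0,"claw":0},{"wx":0,"wy":0,"wz":0,"tx":0,"ty":0,"tz":0,"claw":0}]}}

```text
time: 4.72
tcp_pos: [0.5499, -0.0419, 0.3031]
tcp_rot: [0.181, 0.983, 0.0, 0.0]
ft_force: [0.7, -0.4, -0.0]
gripper_width: 0.0371
```

```bash
python3 - <<'E'
from h import *
s=manip.sense();print({k:np.round(v,4).tolist() for k,v in s.items() if k in("joint_pos","tcp_pos","tcp_rot","ft_force")})
np.save("w3.npy",manip.camera_params("wrist")["world_to_cam"])
cv2.imwrite("pics/w3.png",manip.capture("wrist")[:,:,::-1])
cv2.imwrite("pics/sc3.png",cv2.resize(manip.capture("scene")[110:290,190:370,::-1],None,fx=3,fy=3,interpolation=cv2.INTER_CUBIC))
E
```

```text
{'joint_pos': [-0.3435, 0.2114, 0.3647, 1.7844, -0.0827, 1.16, 1.2535], 'tcp_pos': [0.5499, -0.0419, 0.3031], 'tcp_rot': [0.1811, 0.9835, 0.0005, 0.0002], 'ft_force': [0.6514, -0.3665, -0.0313]}
```

View pics/w3.png

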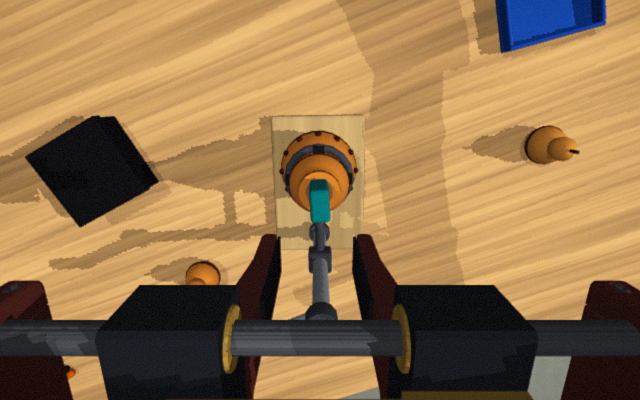

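View pics/sc3.png

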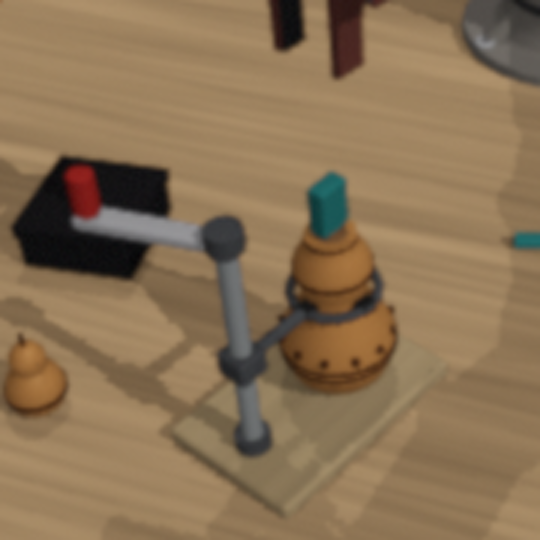

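The wrist view shows the tab at (319,200), thin across the image (tool y), with post and pivot at (320,315). The tab is already well aligned with the jaws. I'll zoom to refine.

```bash
python3 - <<'E'
import cv2
a=cv2.imread("pics/w3.png")[120:250,260:380]
cv2.imwrite("pics/w3z.png",cv2.resize(a,None,fx=4.5,fy=4.5,interpolation=cv2.INTER_CUBIC))
E
```

```text
(no output)
```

View pics/w3z.png

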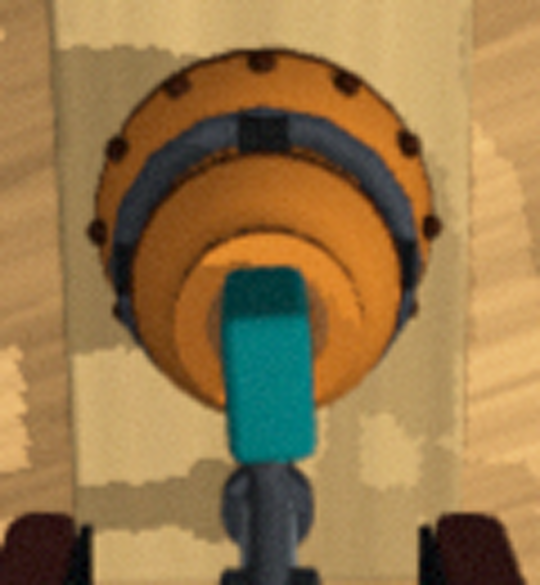

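```bash
python3 - <<'E'
from h import *
P=manip.camera_params("wrist"); P["world_to_cam"]=np.load("w3.npy")
z=lambda u,v:((u+.5)/4.5-.5+260,(v+.5)/4.5-.5+120)
c=np.array([onz(P,z(*p),.199) for p in[(225,317),(311,317),(316,460),(231,462)]])
print(c,c.mean(0),np.linalg.norm(c-np.roll(c,-1,0),axis=1))
d=(c[2]+c[3]-c[0]-c[1]); print("yaw tab x",np.arctan2(d[1],d[0]))
d=(c[1]+c[2]-c[0]-c[3]); print("yaw tab y",np.arctan2(d[1],d[0])-np.pi/2)
s=manip.sense();Rm=R.from_quat(s["tcp_rot"]).as_matrix(); print("tool -x yaw",np.arctan2(-Rm[1,0],-Rm[0,0]))
b=[(57,50),(470,30)]
S=manip.camera_params("scene")
q=lambda u,v:((u+.5)/3-.5+190,(v+.5)/3-.5+110)
print("scene tab top", [onz(S,q(*p),.199) for p in[(345,175),(325,173),(310,188),(329,185)]])
steps([[*c.mean(0)[:2],.303],[*c.mean(0)[:2],.174]],s["tcp_rot"],s["tcp_pos"])
E
```

```text
[[ 0.54247479 -0.04325176  0.199     ]
 [ 0.54777986 -0.02935358  0.199     ]
 [ 0.5728844  -0.0376729   0.199     ]
 [ 0.56784305 -0.05193809  0.199     ]] [ 0.55774553 -0.04055408  0.199     ] [0.01487626 0.02644709 0.01512979 0.0268142 ]
yaw tab x -0.3249814545204429
yaw tab y -0.35206614596232155
tool -x yaw -0.3685985669681312
scene tab top [array([ 0.54897637, -0.03047413,  0.199     ]), array([ 0.55122373, -0.04432651,  0.199     ]), array([ 0.56961857, -0.04770522,  0.199     ]), array([ 0.5625652 , -0.03672138,  0.199     ])]
tool [-0.0048  0.0062  0.    ] -> [ 0.5577 -0.0406  0.303 ]
tool [1.00e-04 0.00e+00 1.29e-01] -> [ 0.5577 -0.0406  0.174 ]
```

Call:
{"name": "apply_moves", "arguments": {"motion": [{"wx":0,"wy":0,"wz":-0.27,"tx":-0.005,"ty":0.0055,"tz":0,"claw":0.3},{"wx":0,"wy":0,"wz":0,"tx":0,"ty":0,"tz":0.025,"claw":0.3},{"wx":0,"wy":0,"wz":0,"tx":0,"ty":0,"tz":0.025,"claw":0.3},{"wx":0,"wy":0,"wz":0,"tx":0,"ty":0,"tz":0.025,"claw":0.3},{"wx":0,"wy":0,"wz":0,"tx":0,"ty":0,"tz":0,"claw":0.3},{"wx":0,"wy":0,"wz":0,"tx":0,"ty":0,"tz":0,"claw":0.3}]}}

```text
time: 5.32
tcp_pos: [0.5577, -0.0413, 0.2268]
tcp_rot: [0.169, 0.986, -0.001, -0.001]
ft_force: [-0.7, -0.3, 0.9]
gripper_width: 0.0611
```

```bash
python3 - <<'E'
from h import *
s=manip.sense();print({k:np.round(v,4).tolist() for k,v in s.items() if k in("gripper_width","tcp_pos","tcp_rot","ft_force")})
np.save("w4.npy",manip.camera_params("wrist")["world_to_cam"])
a=manip.capture("wrist")[:,:,::-1]
cv2.imwrite("pics/w4.png",a)
cv2.imwrite("pics/sc4.png",cv2.resize(manip.capture("scene")[90:230,240:370,::-1],None,fx=4,fy=4,interpolation=cv2.INTER_CUBIC))
print(np.arctan2(-R.from_quat(s["tcp_rot"]).as_matrix()[1,0],-R.from_quat(s["tcp_rot"]).as_matrix()[0,0]))
E
```

```text
{'tcp_pos': [0.5577, -0.0413, 0.2268], 'tcp_rot': [0.1694, 0.9855, -0.0007, -0.0013], 'ft_force': [-0.6748, -0.3101, 0.8817], 'gripper_width': 0.0611}
-0.3404224430045774
```

View pics/w4.png

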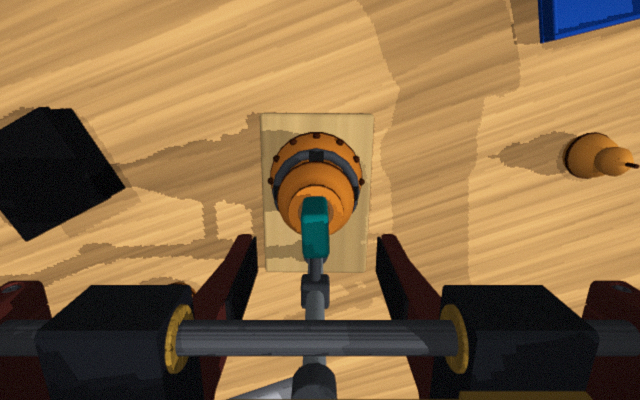

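View pics/sc4.png

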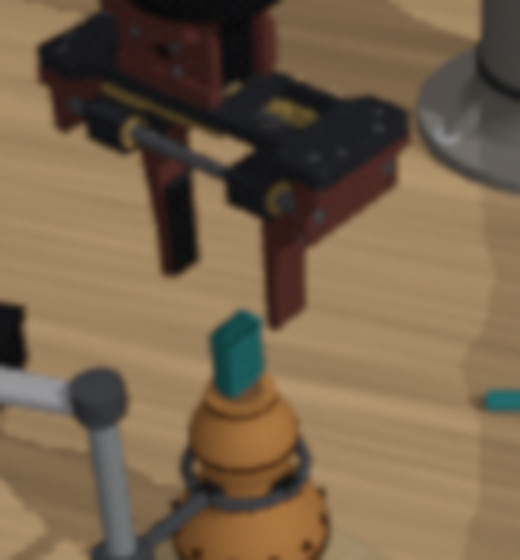

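Tab at (316,228), centred between the jaws at (250) and (382). Descend and grip.

Call:
{"name": "apply_moves", "arguments": {"motion": [{"wx":0,"wy":0,"wz":0,"tx":0,"ty":0,"tz":0.02,"claw":0.3},{"wx":0,"wy":0,"wz":0,"tx":0,"ty":0,"tz":0.02,"claw":0.3},{"wx":0,"wy":0,"wz":0,"tx":0,"ty":0,"tz":0.014,"claw":0.3},{"wx":0,"wy":0,"wz":0,"tx":0,"ty":0,"tz":0,"claw":0.6},{"wx":0,"wy":0,"wz":0,"tx":0,"ty":0,"tz":0,"claw":0.8},{"wx":0,"wy":0,"wz":0,"tx":0,"ty":0,"tz":0,"claw":1},{"wx":0,"wy":0,"wz":0,"tx":0,"ty":0,"tz":0,"claw":1},{"wx":0,"wy":0,"wz":0,"tx":0,"ty":0,"tz":0,"claw":1}]}}

```text
time: 6.08
tcp_pos: [0.5587, -0.0403, 0.1749]
tcp_rot: [0.169, 0.986, 0.0, 0.001]
ft_force: [-0.4, -0.3, -0.8]
gripper_width: 0.0316
```

Call:
{"name": "apply_moves", "arguments": {"motion": [{"wx":0,"wy":0,"wz":0,"tx":0,"ty":0,"tz":0,"claw":1},{"wx":0,"wy":0,"wz":0,"tx":0,"ty":0,"tz":0,"claw":1},{"wx":0,"wy":0,"wz":0,"tx":0,"ty":0,"tz":0,"claw":1}]}}

```text
time: 6.33
tcp_pos: [0.5581, -0.0412, 0.1742]
tcp_rot: [0.169, 0.986, -0.0, 0.001]
ft_force: [0.5, -2.7, 1.0]
gripper_width: 0.016
```

```bash
python3 - <<'E'
from h import *
s=manip.sense();print({k:np.round(v,4).tolist() for k,v in s.items() if k in("gripper_width","tcp_pos","tcp_rot","ft_force","ft_torque")})
cv2.imwrite("pics/sc5.png",cv2.resize(manip.capture("scene")[90:230,240:370,::-1],None,fx=4,fy=4,interpolation=cv2.INTER_CUBIC))
E
```

```text
{'tcp_pos': [0.5581, -0.0412, 0.1742], 'tcp_rot': [0.1693, 0.9856, -0.0003, 0.0006], 'ft_force': [0.4538, -2.6585, 1.0127], 'ft_torque': [-0.675, -0.2449, -0.0467], 'gripper_width': 0.016}
```

View pics/sc5.png

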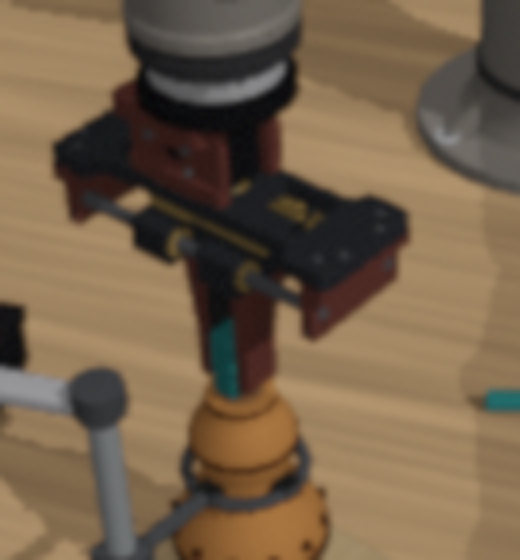

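Grip seated: width 16.0 mm, which is the tab's thickness. I'll begin rocking about the tool x axis with a pivot 29 mm ahead.

Call:
{"name": "apply_moves", "arguments": {"motion": [{"wx":0.72,"wy":0,"wz":0,"tx":0,"ty":0.0022,"tz":-0.0002,"claw":1},{"wx":0.72,"wy":0,"wz":0,"tx":0,"ty":0.0022,"tz":-0.0002,"claw":1}]}}

```text
time: 6.55
tcp_pos: [0.5588, -0.0383, 0.1739]
tcp_rot: [0.171, 0.982, -0.076, -0.013]
ft_force: [0.9, -2.1, -9.9]
gripper_width: 0.016
```

Call:
{"name": "apply_moves", "arguments": {"motion": [{"wx":-0.72,"wy":0,"wz":0,"tx":0,"ty":-0.0022,"tz":-0.0002,"claw":1},{"wx":-0.72,"wy":0,"wz":0,"tx":0,"ty":-0.0022,"tz":-0.0002,"claw":1},{"wx":-0.72,"wy":0,"wz":0,"tx":0,"ty":-0.0022,"tz":-0.0002,"claw":1},{"wx":-0.72,"wy":0,"wz":0,"tx":0,"ty":-0.0022,"tz":-0.0002,"claw":1}]}}

```text
time: 6.88
tcp_pos: [0.5554, -0.0447, 0.174]
tcp_rot: [0.168, 0.983, 0.075, 0.012]
ft_force: [0.0, -1.5, -10.8]
gripper_width: 0.0157
```

```bash
cat >> h.py <<'E'
def rep():
    s=manip.sense();Rm=R.from_quat(s["tcp_rot"]).as_matrix();z=Rm[:,2]
    y0=np.array([.335,.942,0]); # stand +y
    print(s["time"],"tcp",np.round(s["tcp_pos"],4),"tilt about y-dir",round(float(np.arcsin(-z@y0)),3),"x-dir",round(float(z[:2]@[.942,-.335]),3),"f",np.round(s["ft_force"],1),"m",np.round(s["ft_torque"],2),"w",round(float(s["gripper_width"]),4))
E
python3 -c "
from h import *
rep()
s=manip.sense();z=R.from_quat(s['tcp_rot']).as_matrix()[:,2];print('tip axis pt at L=.029+',np.array(s['tcp_pos'])+z*.030)"
```

```text
6.8833 tcp [ 0.5554 -0.0447  0.174 ] tilt about y-dir -0.152 x-dir -0.001 f [  0.   -1.5 -10.8] m [-0.81  0.28  0.03] w 0.0157
tip axis pt at L=.029+ [ 0.55685576 -0.04043692  0.14429802]
```

Call:
{"name": "apply_moves", "arguments": {"motion": [{"wx":0.72,"wy":0,"wz":0,"tx":0,"ty":0.0022,"tz":0.0001,"claw":1},{"wx":0.72,"wy":0,"wz":0,"tx":0,"ty":0.0022,"tz":0.0001,"claw":1},{"wx":0.72,"wy":0,"wz":0,"tx":0,"ty":0.0022,"tz":0.0001,"claw":1},{"wx":0.72,"wy":0,"wz":0,"tx":0,"ty":0.0022,"tz":0.0001,"claw":1}]}}

```text
time: 7.22
tcp_pos: [0.5592, -0.0369, 0.1751]
tcp_rot: [0.169, 0.983, -0.076, -0.013]
ft_force: [0.1, -1.5, -7.2]
gripper_width: 0.0162
```

```bash
python3 -c "
from h import *
rep()"
```

```text
7.2167 tcp [ 0.5592 -0.0369  0.1751] tilt about y-dir 0.154 x-dir 0.001 f [ 0.1 -1.5 -7.2] m [ 0.29 -0.2   0.01] w 0.0162
```

The stopper creeps up 1.1 mm while swinging and the pull drops to 7 N. I'll continue with smaller raises.

Call:
{"name": "apply_moves", "arguments": {"motion": [{"wx":-0.72,"wy":0,"wz":0,"tx":0,"ty":-0.0023,"tz":-0.0001,"claw":1},{"wx":-0.72,"wy":0,"wz":0,"tx":0,"ty":-0.0023,"tz":-0.0001,"claw":1},{"wx":-0.72,"wy":0,"wz":0,"tx":0,"ty":-0.0023,"tz":-0.0001,"claw":1},{"wx":-0.72,"wy":0,"wz":0,"tx":0,"ty":-0.0023,"tz":-0.0001,"claw":1}]}}

```text
time: 7.55
tcp_pos: [0.5553, -0.0448, 0.1747]
tcp_rot: [0.168, 0.983, 0.075, 0.012]
ft_force: [-0.4, 0.7, -9.6]
gripper_width: 0.0159
```

Call:
{"name": "apply_moves", "arguments": {"motion": [{"wx":0.72,"wy":0,"wz":0,"tx":0,"ty":0.0023,"tz":-0.0001,"claw":1},{"wx":0.72,"wy":0,"wz":0,"tx":0,"ty":0.0023,"tz":-0.0001,"claw":1},{"wx":0.72,"wy":0,"wz":0,"tx":0,"ty":0.0023,"tz":-0.0001,"claw":1},{"wx":0.72,"wy":0,"wz":0,"tx":0,"ty":0.0023,"tz":-0.0001,"claw":1}]}}

```text
time: 7.88
tcp_pos: [0.5589, -0.037, 0.1763]
tcp_rot: [0.169, 0.983, -0.076, -0.013]
ft_force: [0.8, -2.4, -8.9]
gripper_width: 0.0161
```

```bash
python3 -c "
from h import *
rep()
cv2.imwrite('pics/sc6.png',cv2.resize(manip.capture('scene')[150:270,240:370,::-1],None,fx=4,fy=4,interpolation=cv2.INTER_CUBIC))"
```

```text
7.8833 tcp [ 0.5589 -0.037   0.1763] tilt about y-dir 0.155 x-dir 0.0 f [ 0.8 -2.4 -8.9] m [ 0.15 -0.14 -0.01] w 0.0161
```

View pics/sc6.png

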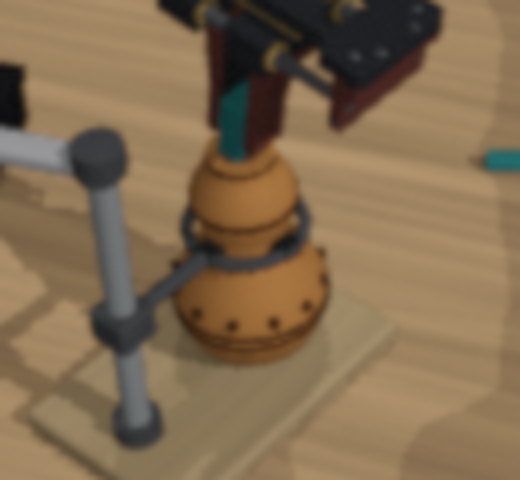

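```bash
cat >> h.py <<'E'
def flaskshift():
    a=cv2.cvtColor(cv2.imread("pics/scene0.png"),cv2.COLOR_BGR2GRAY)
    b=cv2.cvtColor(manip.capture("scene"),cv2.COLOR_RGB2GRAY)
    out=[]
    for (x0,y0,x1,y1) in[(284,212,322,240),(288,190,318,205)]:
        t=a[y0:y1,x0:x1]
        k=8;T=cv2.resize(t,None,fx=k,fy=k,interpolation=cv2.INTER_CUBIC)
        I=cv2.resize(b[y0-8:y1+8,x0-8:x1+8],None,fx=k,fy=k,interpolation=cv2.INTER_CUBIC)
        m=cv2.matchTemplate(I,T,cv2.TM_CCOEFF_NORMED);_,v,_,l=cv2.minMaxLoc(m)
        out.append((l[0]/k-8,l[1]/k-8,round(v,3)))
    print("flask px shift",out)
E
python3 -c "
from h import *
flaskshift()"
```

```text
flask px shift [(0.0, 0.0, 0.998), (0.0, 0.125, 0.984)]
```

Call:
{"name": "apply_moves", "arguments": {"motion": [{"wx":-0.72,"wy":0,"wz":0,"tx":0,"ty":-0.0024,"tz":-0.0002,"claw":1},{"wx":-0.72,"wy":0,"wz":0,"tx":0,"ty":-0.0024,"tz":-0.0001,"claw":1},{"wx":-0.72,"wy":0,"wz":0,"tx":0,"ty":-0.0024,"tz":-0.0002,"claw":1},{"wx":-0.72,"wy":0,"wz":0,"tx":0,"ty":-0.0024,"tz":-0.0001,"claw":1},{"wx":0.72,"wy":0,"wz":0,"tx":0,"ty":0.0024,"tz":-0.0002,"claw":1},{"wx":0.72,"wy":0,"wz":0,"tx":0,"ty":0.0024,"tz":-0.0001,"claw":1},{"wx":0.72,"wy":0,"wz":0,"tx":0,"ty":0.0024,"tz":-0.0002,"claw":1},{"wx":0.72,"wy":0,"wz":0,"tx":0,"ty":0.0024,"tz":-0.0001,"claw":1}]}}

```text
time: 8.65
tcp_pos: [0.5592, -0.0368, 0.1783]
tcp_rot: [0.169, 0.983, -0.076, -0.013]
ft_force: [1.0, -2.7, -8.6]
gripper_width: 0.0159
```

```bash
python3 -c "
from h import *
rep();flaskshift()"
```

```text
8.65 tcp [ 0.5592 -0.0368  0.1783] tilt about y-dir 0.154 x-dir 0.001 f [ 1.  -2.7 -8.6] m [ 0.25 -0.29 -0.  ] w 0.0159
flask px shift [(0.0, 0.0, 0.998), (0.0, 0.0, 0.995)]
```

The flask hasn't moved in the images, and the stopper is up about 4.5 mm. Continuing.

Call:
{"name": "apply_moves", "arguments": {"motion": [{"wx":-0.72,"wy":0,"wz":0,"tx":0,"ty":-0.0025,"tz":-0.0002,"claw":1},{"wx":-0.72,"wy":0,"wz":0,"tx":0,"ty":-0.0025,"tz":-0.0002,"claw":1},{"wx":-0.72,"wy":0,"wz":0,"tx":0,"ty":-0.0025,"tz":-0.0002,"claw":1},{"wx":-0.72,"wy":0,"wz":0,"tx":0,"ty":-0.0025,"tz":-0.0001,"claw":1},{"wx":0.72,"wy":0,"wz":0,"tx":0,"ty":0.0026,"tz":-0.0002,"claw":1},{"wx":0.72,"wy":0,"wz":0,"tx":0,"ty":0.0026,"tz":-0.0002,"claw":1},{"wx":0.72,"wy":0,"wz":0,"tx":0,"ty":0.0026,"tz":-0.0002,"claw":1},{"wx":0.72,"wy":0,"wz":0,"tx":0,"ty":0.0026,"tz":-0.0001,"claw":1}]}}

```text
time: 9.37
tcp_pos: [0.5593, -0.0368, 0.1805]
tcp_rot: [0.169, 0.983, -0.076, -0.013]
ft_force: [-0.2, -1.8, -7.3]
gripper_width: 0.0157
```

```bash
python3 -c "
from h import *
rep();flaskshift()"
```

```text
9.3667 tcp [ 0.5593 -0.0368  0.1805] tilt about y-dir 0.153 x-dir 0.001 f [-0.2 -1.8 -7.3] m [ 0.19 -0.32  0.07] w 0.0157
flask px shift [(0.0, 0.0, 0.998), (0.0, 0.0, 0.996)]
```

Call:
{"name": "apply_moves", "arguments": {"motion": [{"wx":-0.72,"wy":0,"wz":0,"tx":0,"ty":-0.0027,"tz":-0.0002,"claw":1},{"wx":-0.72,"wy":0,"wz":0,"tx":0,"ty":-0.0027,"tz":-0.0002,"claw":1},{"wx":-0.72,"wy":0,"wz":0,"tx":0,"ty":-0.0027,"tz":-0.0002,"claw":1},{"wx":-0.72,"wy":0,"wz":0,"tx":0,"ty":-0.0027,"tz":-0.0001,"claw":1},{"wx":0.72,"wy":0,"wz":0,"tx":0,"ty":0.0028,"tz":-0.0002,"claw":1},{"wx":0.72,"wy":0,"wz":0,"tx":0,"ty":0.0028,"tz":-0.0002,"claw":1},{"wx":0.72,"wy":0,"wz":0,"tx":0,"ty":0.0028,"tz":-0.0002,"claw":1},{"wx":0.72,"wy":0,"wz":0,"tx":0,"ty":0.0028,"tz":-0.0001,"claw":1}]}}

```text
time: 10.08
tcp_pos: [0.5596, -0.0366, 0.183]
tcp_rot: [0.17, 0.983, -0.075, -0.012]
ft_force: [-0.8, -2.6, -7.2]
gripper_width: 0.016
```

```bash
python3 -c "
from h import *
rep();flaskshift()"
```

```text
10.0833 tcp [ 0.5596 -0.0366  0.183 ] tilt about y-dir 0.152 x-dir 0.001 f [-0.8 -2.6 -7.2] m [ 0.05 -0.26  0.02] w 0.016
flask px shift [(0.0, 0.0, 0.998), (0.0, 0.0, 0.997)]
```

Call:
{"name": "apply_moves", "arguments": {"motion": [{"wx":-0.72,"wy":0,"wz":0,"tx":0,"ty":-0.0029,"tz":-0.0002,"claw":1},{"wx":-0.72,"wy":0,"wz":0,"tx":0,"ty":-0.0029,"tz":-0.0002,"claw":1},{"wx":-0.72,"wy":0,"wz":0,"tx":0,"ty":-0.0029,"tz":-0.0002,"claw":1},{"wx":-0.72,"wy":0,"wz":0,"tx":0,"ty":-0.0029,"tz":-0.0002,"claw":1},{"wx":0.72,"wy":0,"wz":0,"tx":0,"ty":0.003,"tz":-0.0002,"claw":1},{"wx":0.72,"wy":0,"wz":0,"tx":0,"ty":0.003,"tz":-0.0002,"claw":1},{"wx":0.72,"wy":0,"wz":0,"tx":0,"ty":0.003,"tz":-0.0002,"claw":1},{"wx":0.72,"wy":0,"wz":0,"tx":0,"ty":0.003,"tz":-0.0002,"claw":1}]}}

```text
time: 10.8
tcp_pos: [0.5599, -0.0364, 0.1856]
tcp_rot: [0.17, 0.983, -0.075, -0.012]
ft_force: [0.4, -3.0, -5.2]
gripper_width: 0.0162
```

```bash
python3 -c "
from h import *
rep();flaskshift()"
```

```text
10.8 tcp [ 0.5599 -0.0364  0.1856] tilt about y-dir 0.151 x-dir 0.001 f [ 0.4 -3.  -5.2] m [-0.06 -0.34  0.08] w 0.0162
flask px shift [(0.0, 0.0, 0.998), (0.0, 0.0, 0.997)]
```

Call:
{"name": "apply_moves", "arguments": {"motion": [{"wx":-0.72,"wy":0,"wz":0,"tx":0,"ty":-0.0031,"tz":-0.0002,"claw":1},{"wx":-0.72,"wy":0,"wz":0,"tx":0,"ty":-0.0031,"tz":-0.0002,"claw":1},{"wx":-0.72,"wy":0,"wz":0,"tx":0,"ty":-0.0031,"tz":-0.0002,"claw":1},{"wx":-0.72,"wy":0,"wz":0,"tx":0,"ty":-0.0031,"tz":-0.0002,"claw":1},{"wx":0.72,"wy":0,"wz":0,"tx":0,"ty":0.0032,"tz":-0.0002,"claw":1},{"wx":0.72,"wy":0,"wz":0,"tx":0,"ty":0.0032,"tz":-0.0002,"claw":1},{"wx":0.72,"wy":0,"wz":0,"tx":0,"ty":0.0032,"tz":-0.0002,"claw":1},{"wx":0.72,"wy":0,"wz":0,"tx":0,"ty":0.0032,"tz":-0.0002,"claw":1}]}}

```text
time: 11.52
tcp_pos: [0.5603, -0.036, 0.1884]
tcp_rot: [0.17, 0.983, -0.074, -0.012]
ft_force: [0.8, -2.8, -1.7]
gripper_width: 0.016
```

```bash
python3 -c "
from h import *
rep();flaskshift()"
```

```text
11.5167 tcp [ 0.5603 -0.036   0.1884] tilt about y-dir 0.151 x-dir 0.002 f [ 0.8 -2.8 -1.7] m [-0.46 -0.26  0.04] w 0.016
flask px shift [(0.0, 0.0, 0.998), (0.0, 0.0, 0.997)]
```

Call:
{"name": "apply_moves", "arguments": {"motion": [{"wx":-0.72,"wy":0,"wz":0,"tx":0,"ty":-0.0033,"tz":-0.0002,"claw":1},{"wx":-0.72,"wy":0,"wz":0,"tx":0,"ty":-0.0033,"tz":-0.0002,"claw":1},{"wx":-0.72,"wy":0,"wz":0,"tx":0,"ty":-0.0033,"tz":-0.0002,"claw":1},{"wx":-0.72,"wy":0,"wz":0,"tx":0,"ty":-0.0033,"tz":-0.0002,"claw":1},{"wx":0.72,"wy":0,"wz":0,"tx":0,"ty":0.0034,"tz":-0.0003,"claw":1},{"wx":0.71,"wy":0,"wz":0,"tx":0,"ty":0.0034,"tz":-0.0003,"claw":1},{"wx":0,"wy":0,"wz":0,"tx":0,"ty":0,"tz":-0.0005,"claw":1},{"wx":0,"wy":0,"wz":0,"tx":0,"ty":0,"tz":-0.0005,"claw":1}]}}

```text
time: 12.23
tcp_pos: [0.5583, -0.0408, 0.1913]
tcp_rot: [0.168, 0.986, 0.002, 0.001]
ft_force: [4.2, -3.4, -7.3]
gripper_width: 0.0159
```

```bash
python3 -c "
from h import *
rep();flaskshift()"
```

```text
12.2333 tcp [ 0.5583 -0.0408  0.1913] tilt about y-dir -0.004 x-dir 0.002 f [ 4.2 -3.4 -7.3] m [-1.   -0.99  0.02] w 0.0159
flask px shift [(0.0, 0.0, 0.999), (0.0, 0.0, 0.998)]
```

A standing pull still meets 7 N, so I'll rock some more.

Call:
{"name": "apply_moves", "arguments": {"motion": [{"wx":0.72,"wy":0,"wz":0,"tx":0,"ty":0.0035,"tz":-0.0001,"claw":1},{"wx":0.72,"wy":0,"wz":0,"tx":0,"ty":0.0035,"tz":-0.0001,"claw":1},{"wx":-0.72,"wy":0,"wz":0,"tx":0,"ty":-0.0036,"tz":-0.0002,"claw":1},{"wx":-0.72,"wy":0,"wz":0,"tx":0,"ty":-0.0036,"tz":-0.0002,"claw":1},{"wx":-0.72,"wy":0,"wz":0,"tx":0,"ty":-0.0036,"tz":-0.0002,"claw":1},{"wx":-0.72,"wy":0,"wz":0,"tx":0,"ty":-0.0036,"tz":-0.0002,"claw":1},{"wx":0.72,"wy":0,"wz":0,"tx":0,"ty":0.0037,"tz":-0.0002,"claw":1},{"wx":0.72,"wy":0,"wz":0,"tx":0,"ty":0.0037,"tz":-0.0002,"claw":1}]}}

```text
time: 12.95
tcp_pos: [0.5569, -0.0445, 0.1944]
tcp_rot: [0.173, 0.985, 0.002, 0.0]
ft_force: [1.0, -1.2, -5.8]
gripper_width: 0.0159
```

```bash
python3 -c "
from h import *
rep();flaskshift()
cv2.imwrite('pics/sc7.png',cv2.resize(manip.capture('scene')[130:250,240:370,::-1],None,fx=4,fy=4,interpolation=cv2.INTER_CUBIC))"
```

```text
12.95 tcp [ 0.5569 -0.0445  0.1944] tilt about y-dir -0.004 x-dir 0.0 f [ 1.  -1.2 -5.8] m [-0.62  0.08 -0.02] w 0.0159
flask px shift [(0.0, 0.0, 0.998), (0.0, 0.0, 0.998)]
```

View pics/sc7.png

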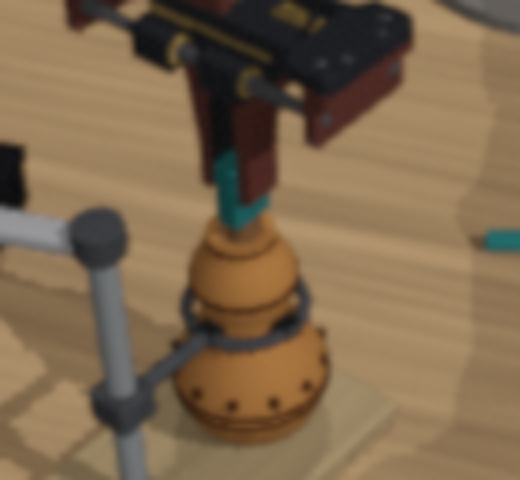

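The fingertips are up 20 mm, but the tab's lower edge seems up less, so it may be slipping in the grip. I'll measure at higher zoom.

```bash
python3 - <<'E'
from h import *
a=cv2.imread("pics/scene0.png");b=manip.capture("scene")[:,:,::-1]
cv2.imwrite("pics/scene7.png",b)
f=lambda i:cv2.resize(i[160:210,280:320],None,fx=10,fy=10,interpolation=cv2.INTER_CUBIC)
c=np.hstack([f(a),f(b)])
for r in range(0,500,50): cv2.putText(c,str(160+r//10),(0,r+5),0,.4,(255,255,255),1)
cv2.imwrite("pics/cmp7.png",c)
S=manip.camera_params("scene")
for z in(.155,.159,.165,.17,.175,.18,.199): print(z,proj(S,[.5575,-.0412,z])[0].round(1))
E
```

```text
0.155 [299.5 185.8]
0.159 [299.4 184.4]
0.165 [299.2 182.2]
0.17 [299.1 180.3]
0.175 [298.9 178.5]
0.18 [298.8 176.6]
0.199 [298.2 169.4]
```

View pics/cmp7.png

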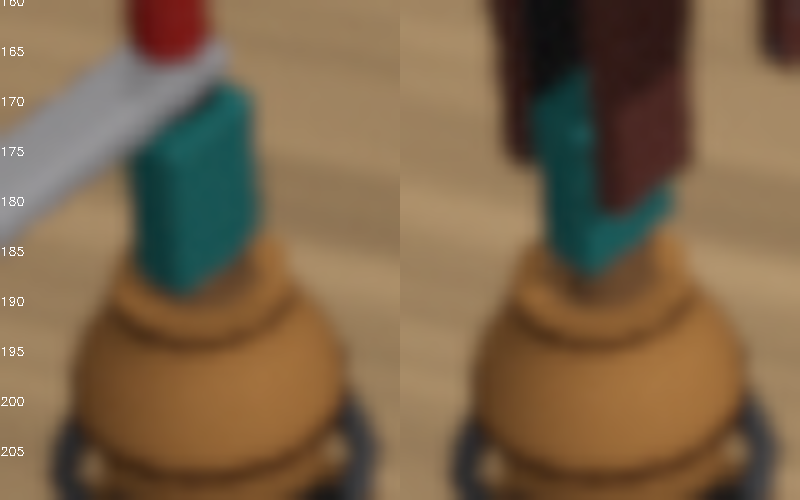

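The tab's lower corner rose only about 2 px (~5.5 mm), while the fingers rose 20 mm, so the grip is creeping along the tab. I'll let go and look, then regrip at mid-tab.

Call:
{"name": "apply_moves", "arguments": {"motion": [{"wx":0,"wy":0,"wz":0,"tx":0,"ty":0,"tz":0,"claw":0.5},{"wx":0,"wy":0,"wz":0,"tx":0,"ty":0,"tz":0,"claw":0.5},{"wx":0,"wy":0,"wz":0,"tx":0,"ty":0,"tz":0,"claw":0.5}]}}

```text
time: 13.35
tcp_pos: [0.5572, -0.0404, 0.1938]
tcp_rot: [0.169, 0.986, 0.002, -0.0]
ft_force: [-0.5, -1.0, -0.1]
gripper_width: 0.0324
```

```bash
python3 - <<'E'
from h import *
rep()
np.save("w8.npy",manip.camera_params("wrist")["world_to_cam"])
w=manip.capture("wrist")[:,:,::-1]; cv2.imwrite("pics/w8.png",w)
b=manip.capture("scene")[:,:,::-1]
cv2.imwrite("pics/w8z.png",np.hstack([cv2.resize(w[150:300,250:380],(520,600)),cv2.resize(b[150:210,275:325],(250,300),interpolation=cv2.INTER_CUBIC).copy().repeat(2,0)]))
E
```

```text
13.35 tcp [ 0.5572 -0.0404  0.1938] tilt about y-dir -0.003 x-dir -0.001 f [-0.5 -1.  -0.1] m [-0.   -0.03  0.02] w 0.0324
```

View pics/w8z.png

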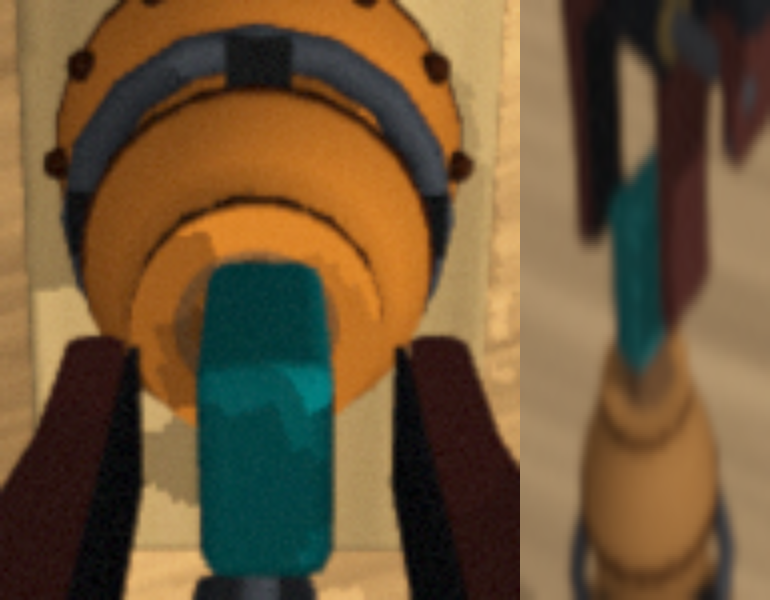

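```bash
python3 - <<'E'
from h import *
P=manip.camera_params("wrist"); P["world_to_cam"]=np.load("w8.npy")
z=lambda u,v:((u+.5)/4-.5+250,(v+.5)/4-.5+150)
for zz in np.arange(.195,.222,.003):
    c=np.array([onz(P,z(*p),zz) for p in[(199,369),(334,369),(332,575),(201,575)]])
    print(round(zz,3),np.linalg.norm(c-np.roll(c,-1,0),axis=1).round(4),c.mean(0).round(4))
E
```

```text
0.195 [0.0163 0.0284 0.0166 0.0284] [ 0.5615 -0.0408  0.195 ]
0.198 [0.016  0.0278 0.0163 0.0278] [ 0.56   -0.0403  0.198 ]
0.201 [0.0157 0.0273 0.016  0.0273] [ 0.5584 -0.0398  0.201 ]
0.204 [0.0153 0.0267 0.0156 0.0267] [ 0.5569 -0.0392  0.204 ]
0.207 [0.015  0.0262 0.0153 0.0261] [ 0.5553 -0.0387  0.207 ]
0.21 [0.0147 0.0256 0.015  0.0256] [ 0.5538 -0.0382  0.21  ]
0.213 [0.0144 0.025  0.0147 0.025 ] [ 0.5523 -0.0376  0.213 ]
0.216 [0.0141 0.0245 0.0143 0.0245] [ 0.5507 -0.0371  0.216 ]
0.219 [0.0138 0.0239 0.014  0.0239] [ 0.5492 -0.0366  0.219 ]
```

Tab top is near 0.205, confirming a rise of about 5.5 mm, and the stopper is upright and centred. I'll regrip 20 mm lower, with the pads centred on the tab.

Call:
{"name": "apply_moves", "arguments": {"motion": [{"wx":0,"wy":0,"wz":0,"tx":0,"ty":0,"tz":0.01,"claw":0.5},{"wx":0,"wy":0,"wz":0,"tx":0,"ty":0,"tz":0.01,"claw":0.5},{"wx":0,"wy":0,"wz":0,"tx":0,"ty":0,"tz":0,"claw":1},{"wx":0,"wy":0,"wz":0,"tx":0,"ty":0,"tz":0,"claw":1},{"wx":0,"wy":0,"wz":0,"tx":0,"ty":0,"tz":0,"claw":1},{"wx":0,"wy":0,"wz":0,"tx":0,"ty":0,"tz":0,"claw":1},{"wx":0,"wy":0,"wz":0,"tx":0,"ty":0,"tz":0,"claw":1}]}}

```text
time: 14.03
tcp_pos: [0.5578, -0.041, 0.1741]
tcp_rot: [0.169, 0.986, 0.0, 0.0]
ft_force: [0.4, -2.9, -1.3]
gripper_width: 0.0158
```

```bash
cat >> h.py <<'E'
def zoom(name):
    b=manip.capture("scene")[:,:,::-1]
    c=cv2.resize(b[160:210,280:320],None,fx=10,fy=10,interpolation=cv2.INTER_CUBIC)
    for r in range(0,500,50): cv2.putText(c,str(160+r//10),(0,r+5),0,.4,(255,255,255),1)
    cv2.imwrite(name,c)
E
python3 -c "
from h import *
rep();zoom('pics/z9.png')"
```

```text
14.0333 tcp [ 0.5578 -0.041   0.1741] tilt about y-dir -0.001 x-dir 0.0 f [ 0.4 -2.9 -1.3] m [-0.74 -0.22 -0.02] w 0.0158
```

Call:
{"name": "apply_moves", "arguments": {"motion": [{"wx":0.72,"wy":0,"wz":0,"tx":0,"ty":0.0022,"tz":0.0001,"claw":1},{"wx":0.72,"wy":0,"wz":0,"tx":0,"ty":0.0022,"tz":0.0001,"claw":1}]}}

```text
time: 14.25
tcp_pos: [0.5589, -0.0391, 0.1741]
tcp_rot: [0.171, 0.982, -0.076, -0.012]
ft_force: [-0.2, -3.0, -6.8]
gripper_width: 0.016
```

```bash
python3 -c "
from h import *
rep();zoom('pics/z10.png')"
```

```text
14.25 tcp [ 0.5589 -0.0391  0.1741] tilt about y-dir 0.153 x-dir 0.001 f [-0.2 -3.  -6.8] m [-0.14 -0.1   0.06] w 0.016
```

Call:
{"name": "apply_moves", "arguments": {"motion": [{"wx":-0.72,"wy":0,"wz":0,"tx":0,"ty":-0.0022,"tz":0,"claw":1},{"wx":-0.72,"wy":0,"wz":0,"tx":0,"ty":-0.0022,"tz":0,"claw":1},{"wx":-0.72,"wy":0,"wz":0,"tx":0,"ty":-0.0022,"tz":0,"claw":1},{"wx":-0.72,"wy":0,"wz":0,"tx":0,"ty":-0.0022,"tz":0,"claw":1}]}}

```text
time: 14.63
tcp_pos: [0.5561, -0.0453, 0.1739]
tcp_rot: [0.168, 0.983, 0.076, 0.014]
ft_force: [-0.8, 0.3, -5.5]
gripper_width: 0.0161
```

```bash
python3 -c "
from h import *
rep();zoom('pics/z11.png')
cv2.imwrite('pics/z9_11.png',np.hstack([cv2.imread(f'pics/z{i}.png')[:,60:320] for i in(9,10,11)]))"
```

```text
14.6333 tcp [ 0.5561 -0.0453  0.1739] tilt about y-dir -0.155 x-dir 0.001 f [-0.8  0.3 -5.5] m [-0.43  0.41  0.02] w 0.0161
```

View pics/z9_11.png

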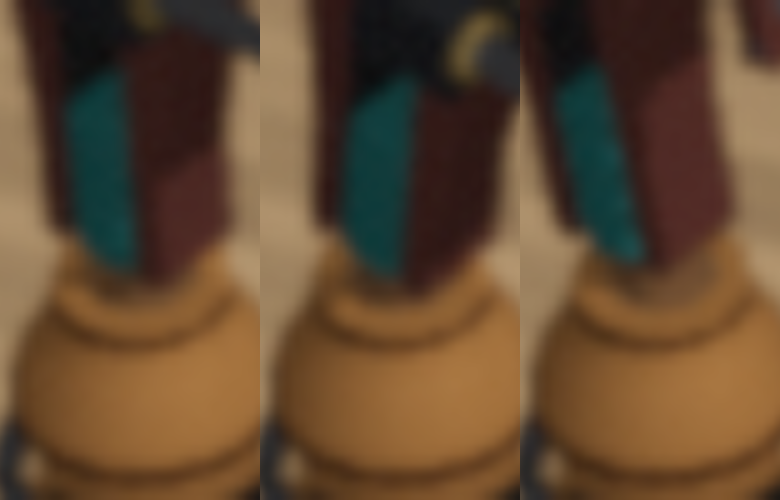

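The stopper does tilt with the tool. I'll rock a little faster with a smaller raise, so the grip creeps less, and watch the force.

Call:
{"name": "apply_moves", "arguments": {"motion": [{"wx":0.96,"wy":0,"wz":0,"tx":0,"ty":0.003,"tz":0,"claw":1},{"wx":0.96,"wy":0,"wz":0,"tx":0,"ty":0.003,"tz":0,"claw":1},{"wx":0.96,"wy":0,"wz":0,"tx":0,"ty":0.003,"tz":0,"claw":1}]}}

```text
time: 14.93
tcp_pos: [0.5595, -0.0375, 0.1752]
tcp_rot: [0.17, 0.982, -0.077, -0.012]
ft_force: [-2.8, -2.2, -7.7]
gripper_width: 0.0158
```

Call:
{"name": "apply_moves", "arguments": {"motion": [{"wx":-0.96,"wy":0,"wz":0,"tx":0,"ty":-0.003,"tz":0,"claw":1},{"wx":-0.96,"wy":0,"wz":0,"tx":0,"ty":-0.003,"tz":0,"claw":1},{"wx":-0.96,"wy":0,"wz":0,"tx":0,"ty":-0.003,"tz":0,"claw":1}]}}

```text
time: 15.18
tcp_pos: [0.5561, -0.0445, 0.1745]
tcp_rot: [0.167, 0.983, 0.075, 0.013]
ft_force: [0.3, -0.5, -12.7]
gripper_width: 0.0158
```

Call:
{"name": "apply_moves", "arguments": {"motion": [{"wx":0.96,"wy":0,"wz":0,"tx":0,"ty":0.003,"tz":0,"claw":1},{"wx":0.96,"wy":0,"wz":0,"tx":0,"ty":0.003,"tz":0,"claw":1},{"wx":0.96,"wy":0,"wz":0,"tx":0,"ty":0.003,"tz":0,"claw":1}]}}

```text
time: 15.43
tcp_pos: [0.5605, -0.0379, 0.1767]
tcp_rot: [0.171, 0.982, -0.075, -0.011]
ft_force: [1.2, -0.1, -7.8]
gripper_width: 0.0158
```

Call:
{"name": "apply_moves", "arguments": {"motion": [{"wx":-0.96,"wy":0,"wz":0,"tx":0,"ty":-0.003,"tz":0,"claw":1},{"wx":-0.96,"wy":0,"wz":0,"tx":0,"ty":-0.003,"tz":0,"claw":1},{"wx":-0.96,"wy":0,"wz":0,"tx":0,"ty":-0.003,"tz":0,"claw":1}]}}

```text
time: 15.68
tcp_pos: [0.5568, -0.0443, 0.1761]
tcp_rot: [0.167, 0.983, 0.075, 0.014]
ft_force: [-0.1, -0.6, -12.2]
gripper_width: 0.0166
```

```bash
python3 -c "
from h import *
rep();flaskshift();zoom('pics/z12.png')
cv2.imwrite('pics/z11_12.png',np.hstack([cv2.imread(f'pics/z{i}.png') for i in(11,12)]))"
```

```text
15.6833 tcp [ 0.5568 -0.0443  0.1761] tilt about y-dir -0.153 x-dir 0.002 f [ -0.1  -0.6 -12.2] m [-0.81  0.5   0.01] w 0.0166
flask px shift [(0.0, 0.0, 0.998), (0.0, 0.0, 0.995)]
```

View pics/z11_12.png

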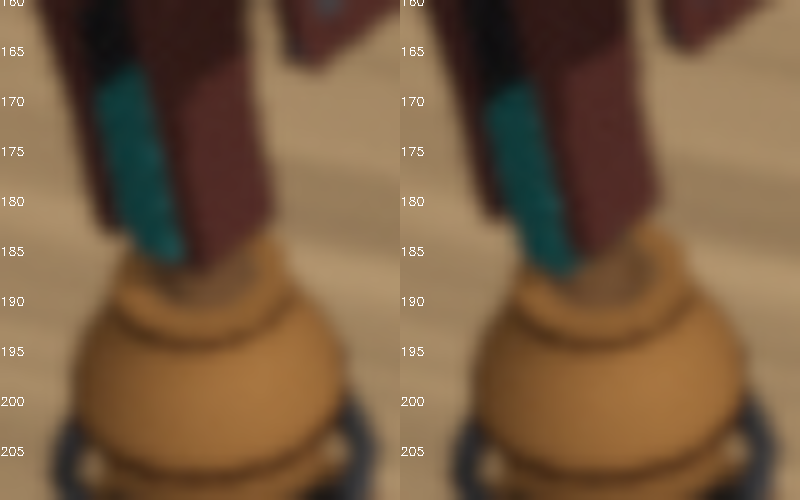

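Call:
{"name": "apply_moves", "arguments": {"motion": [{"wx":0.72,"wy":0,"wz":0,"tx":0,"ty":0.0023,"tz":0.0001,"claw":1}]}}

```text
time: 15.87
tcp_pos: [0.5563, -0.0459, 0.1759]
tcp_rot: [0.173, 0.984, 0.037, 0.007]
ft_force: [1.3, 2.8, -9.0]
gripper_width: 0.0158
```

Call:
{"name": "apply_moves", "arguments": {"motion": [{"wx":0.72,"wy":0,"wz":0,"tx":0,"ty":0.0023,"tz":0.0001,"claw":1}]}}

```text
time: 15.95
tcp_pos: [0.5576, -0.0423, 0.1761]
tcp_rot: [0.171, 0.985, -0.003, 0.0]
ft_force: [-0.6, -2.2, -9.2]
gripper_width: 0.0159
```

Call:
{"name": "apply_moves", "arguments": {"motion": [{"wx":0.72,"wy":0,"wz":0,"tx":0,"ty":0.0023,"tz":0.0001,"claw":1}]}}

```text
time: 16.03
tcp_pos: [0.5587, -0.0391, 0.1762]
tcp_rot: [0.17, 0.985, -0.041, -0.006]
ft_force: [0.8, -2.7, -9.5]
gripper_width: 0.016
```

Call:
{"name": "apply_moves", "arguments": {"motion": [{"wx":0.72,"wy":0,"wz":0,"tx":0,"ty":0.0023,"tz":0.0001,"claw":1}]}}

```text
time: 16.12
tcp_pos: [0.5596, -0.0362, 0.176]
tcp_rot: [0.169, 0.983, -0.078, -0.012]
ft_force: [-1.0, -1.8, -9.8]
gripper_width: 0.0158
```

Call:
{"name": "apply_moves", "arguments": {"motion": [{"wx":-0.72,"wy":0,"wz":0,"tx":0,"ty":-0.0023,"tz":0.0001,"claw":1}]}}

```text
time: 16.2
tcp_pos: [0.5598, -0.0351, 0.1759]
tcp_rot: [0.162, 0.986, -0.045, -0.007]
ft_force: [-2.0, -7.5, -1.9]
gripper_width: 0.0169
```

Call:
{"name": "apply_moves", "arguments": {"motion": [{"wx":-0.72,"wy":0,"wz":0,"tx":0,"ty":-0.0023,"tz":0.0001,"claw":1}]}}

```text
time: 16.28
tcp_pos: [0.5582, -0.0393, 0.1756]
tcp_rot: [0.166, 0.986, -0.002, 0.0]
ft_force: [-0.8, -4.4, -9.2]
gripper_width: 0.0159
```

```bash
python3 -c "
from h import *
rep();flaskshift();zoom('pics/z13.png')
cv2.imwrite('pics/z9_13.png',np.hstack([cv2.imread(f'pics/z{i}.png') for i in(9,13)]))"
```

```text
16.2833 tcp [ 0.5582 -0.0393  0.1756] tilt about y-dir 0.004 x-dir 0.001 f [-0.8 -4.4 -9.2] m [-1.12  0.29  0.  ] w 0.0159
flask px shift [(0.0, 0.0, 0.998), (0.0, 0.0, 0.997)]
```

View pics/z9_13.png

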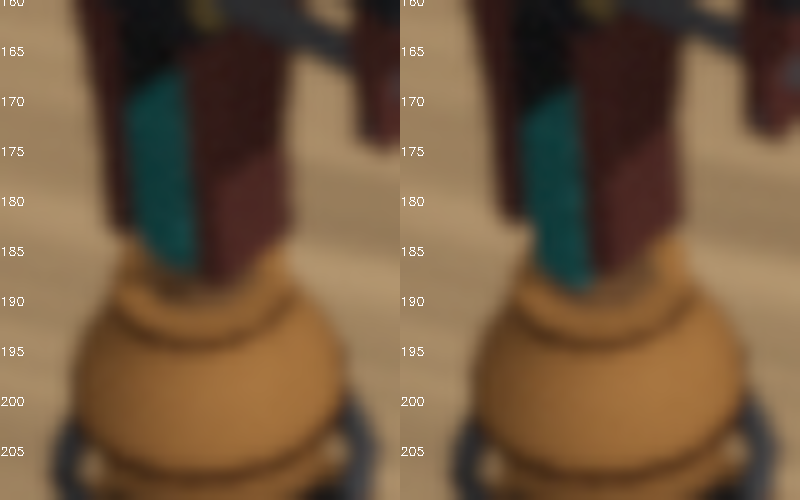

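The stopper has partly settled back to about 2 mm up. At reversals the tool's rotation leads its translation, so the pads pry and walk along the tab. I'll regrip lower and rock slower with eased ends.

Call:
{"name": "apply_moves", "arguments": {"motion": [{"wx":0,"wy":0,"wz":0,"tx":0,"ty":0,"tz":0,"claw":0.6},{"wx":0,"wy":0,"wz":0,"tx":0,"ty":0,"tz":0,"claw":0.6},{"wx":0,"wy":0,"wz":0,"tx":0,"ty":0,"tz":0,"claw":0.6}]}}

```text
time: 16.63
tcp_pos: [0.5587, -0.0382, 0.1763]
tcp_rot: [0.168, 0.986, 0.0, 0.0]
ft_force: [0.3, 0.3, 0.1]
gripper_width: 0.0325
```

```bash
python3 -c "
from h import *
rep();zoom('pics/z14.png')
np.save('w14.npy',manip.camera_params('wrist')['world_to_cam'])
w=manip.capture('wrist')[:,:,::-1]; cv2.imwrite('pics/w14.png',w)
cv2.imwrite('pics/w14z.png',np.hstack([cv2.resize(w[170:295,250:380],(390,500),interpolation=cv2.INTER_CUBIC),cv2.imread('pics/z14.png')[:500]]))"
```

```text
16.6333 tcp [ 0.5587 -0.0382  0.1763] tilt about y-dir -0.001 x-dir 0.001 f [0.3 0.3 0.1] m [-0.01 -0.   -0.02] w 0.0325
```

View pics/w14z.png

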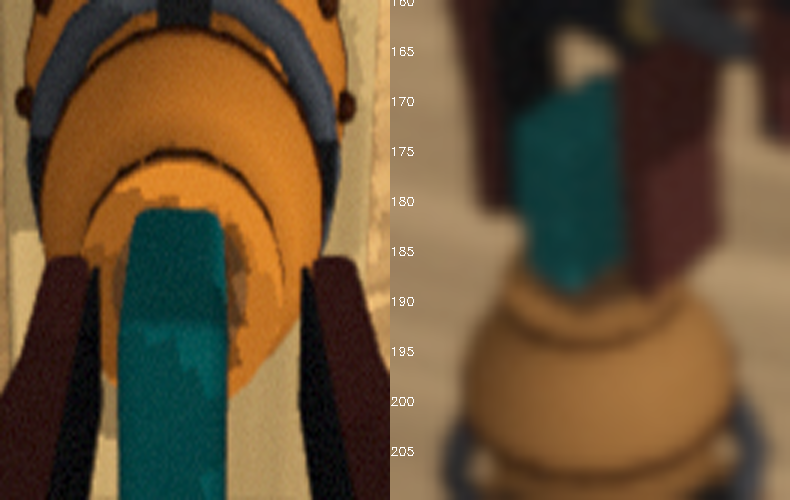

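The tab is back almost to its start, and my tool had drifted about 3.5 mm sideways. I'll recentre, grip lower and swing slowly.

Call:
{"name": "apply_moves", "arguments": {"motion": [{"wx":0,"wy":0,"wz":0,"tx":0,"ty":-0.0036,"tz":0,"claw":0.6},{"wx":0,"wy":0,"wz":0,"tx":0,"ty":0,"tz":0.007,"claw":0.6},{"wx":0,"wy":0,"wz":0,"tx":0,"ty":0,"tz":0,"claw":0.6}]}}

```text
time: 16.98
tcp_pos: [0.5559, -0.0438, 0.1679]
tcp_rot: [0.169, 0.986, 0.0, -0.001]
ft_force: [-0.5, -0.5, -0.7]
gripper_width: 0.0356
```

```bash
python3 -c "
from h import *
rep()
w=manip.capture('wrist')[:,:,::-1]
cv2.imwrite('pics/w15z.png',cv2.resize(w[170:400,220:410],None,fx=2.5,fy=2.5))"
```

```text
16.9833 tcp [ 0.5559 -0.0438  0.1679] tilt about y-dir -0.0 x-dir -0.001 f [-0.5 -0.5 -0.7] m [ 0.01  0.03 -0.  ] w 0.0356
```

View pics/w15z.png

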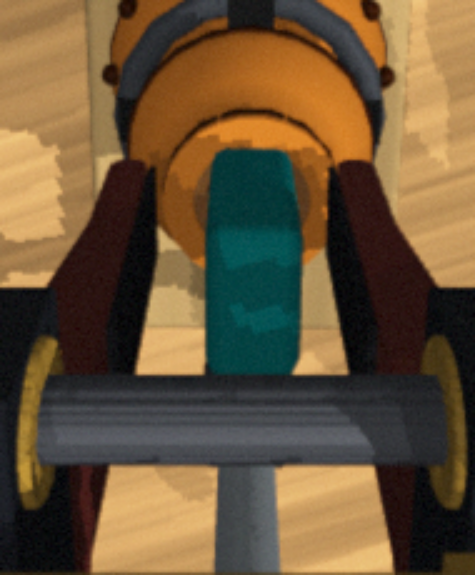

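Call:
{"name": "apply_moves", "arguments": {"motion": [{"wx":0,"wy":0,"wz":0,"tx":0,"ty":0.0016,"tz":-0.0005,"claw":0.6},{"wx":0,"wy":0,"wz":0,"tx":0,"ty":0,"tz":0,"claw":0.6},{"wx":0,"wy":0,"wz":0,"tx":0,"ty":0,"tz":0,"claw":0.6},{"wx":0,"wy":0,"wz":0,"tx":0,"ty":0,"tz":0,"claw":1},{"wx":0,"wy":0,"wz":0,"tx":0,"ty":0,"tz":0,"claw":1},{"wx":0,"wy":0,"wz":0,"tx":0,"ty":0,"tz":0,"claw":1},{"wx":0,"wy":0,"wz":0,"tx":0,"ty":0,"tz":0,"claw":1},{"wx":0,"wy":0,"wz":0,"tx":0,"ty":0,"tz":0,"claw":1}]}}

```text
time: 17.7
tcp_pos: [0.557, -0.0427, 0.1695]
tcp_rot: [0.169, 0.986, 0.0, 0.0]
ft_force: [-0.9, -2.5, 0.4]
gripper_width: 0.0157
```

```bash
python3 -c "
from h import *
rep();zoom('pics/z16.png')"
```

```text
17.7 tcp [ 0.557  -0.0427  0.1695] tilt about y-dir -0.001 x-dir 0.0 f [-0.9 -2.5  0.4] m [-0.3   0.14  0.02] w 0.0157
```

Call:
{"name": "apply_moves", "arguments": {"motion": [{"wx":0.2,"wy":0,"wz":0,"tx":0,"ty":0.0005,"tz":0,"claw":1},{"wx":0.35,"wy":0,"wz":0,"tx":0,"ty":0.0009,"tz":0,"claw":1},{"wx":0.4,"wy":0,"wz":0,"tx":0,"ty":0.001,"tz":0,"claw":1},{"wx":0.35,"wy":0,"wz":0,"tx":0,"ty":0.0009,"tz":0,"claw":1},{"wx":0.15,"wy":0,"wz":0,"tx":0,"ty":0.0004,"tz":0,"claw":1}]}}

```text
time: 18.17
tcp_pos: [0.5586, -0.0379, 0.1691]
tcp_rot: [0.168, 0.983, -0.076, -0.013]
ft_force: [0.4, 1.1, -1.1]
gripper_width: 0.016
```

```bash
python3 -c "
from h import *
rep()"
```

```text
18.1667 tcp [ 0.5586 -0.0379  0.1691] tilt about y-dir 0.153 x-dir 0.001 f [ 0.4  1.1 -1.1] m [ 0.54 -0.13 -0.04] w 0.016
```

Call:
{"name": "apply_moves", "arguments": {"motion": [{"wx":-0.2,"wy":0,"wz":0,"tx":0,"ty":-0.0005,"tz":0,"claw":1},{"wx":-0.35,"wy":0,"wz":0,"tx":0,"ty":-0.0009,"tz":-0.0001,"claw":1},{"wx":-0.45,"wy":0,"wz":0,"tx":0,"ty":-0.0011,"tz":-0.0001,"claw":1},{"wx":-0.45,"wy":0,"wz":0,"tx":0,"ty":-0.0011,"tz":-0.0002,"claw":1},{"wx":-0.45,"wy":0,"wz":0,"tx":0,"ty":-0.0011,"tz":-0.0002,"claw":1},{"wx":-0.45,"wy":0,"wz":0,"tx":0,"ty":-0.0011,"tz":-0.0001,"claw":1},{"wx":-0.35,"wy":0,"wz":0,"tx":0,"ty":-0.0009,"tz":-0.0001,"claw":1},{"wx":-0.2,"wy":0,"wz":0,"tx":0,"ty":-0.0005,"tz":0,"claw":1}]}}

```text
time: 18.83
tcp_pos: [0.5555, -0.0462, 0.17]
tcp_rot: [0.17, 0.982, 0.077, 0.013]
ft_force: [-0.4, 0.7, -1.9]
gripper_width: 0.0161
```

```bash
python3 -c "
from h import *
rep()"
```

```text
18.8333 tcp [ 0.5555 -0.0462  0.17  ] tilt about y-dir -0.157 x-dir 0.0 f [-0.4  0.7 -1.9] m [-0.27  0.18 -0.07] w 0.0161
```

Call:
{"name": "apply_moves", "arguments": {"motion": [{"wx":0.2,"wy":0,"wz":0,"tx":0,"ty":0.0005,"tz":0,"claw":1},{"wx":0.35,"wy":0,"wz":0,"tx":0,"ty":0.0009,"tz":-0.0001,"claw":1},{"wx":0.45,"wy":0,"wz":0,"tx":0,"ty":0.0011,"tz":-0.0001,"claw":1},{"wx":0.45,"wy":0,"wz":0,"tx":0,"ty":0.0011,"tz":-0.0002,"claw":1},{"wx":0.45,"wy":0,"wz":0,"tx":0,"ty":0.0011,"tz":-0.0002,"claw":1},{"wx":0.45,"wy":0,"wz":0,"tx":0,"ty":0.0011,"tz":-0.0001,"claw":1},{"wx":0.35,"wy":0,"wz":0,"tx":0,"ty":0.0009,"tz":-0.0001,"claw":1},{"wx":0.2,"wy":0,"wz":0,"tx":0,"ty":0.0005,"tz":0,"claw":1}]}}

```text
time: 19.5
tcp_pos: [0.5581, -0.0383, 0.1707]
tcp_rot: [0.168, 0.983, -0.074, -0.013]
ft_force: [-0.7, 1.1, -3.7]
gripper_width: 0.0161
```

```bash
python3 -c "
from h import *
rep();flaskshift();zoom('pics/z17.png')
cv2.imwrite('pics/z16_17.png',np.hstack([cv2.imread(f'pics/z{i}.png') for i in(16,17)]))"
```

```text
19.5 tcp [ 0.5581 -0.0383  0.1707] tilt about y-dir 0.151 x-dir -0.0 f [-0.7  1.1 -3.7] m [ 0.64 -0.13  0.04] w 0.0161
flask px shift [(0.0, 0.0, 0.998), (0.0, 0.125, 0.979)]
```

View pics/z16_17.png

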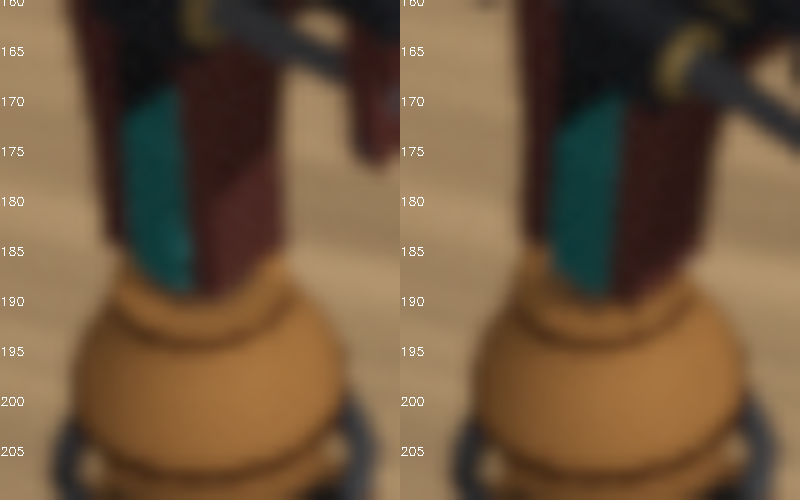

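Slow swings keep the pull at 1–4 N. Continuing at about 1 mm per swing.

Call:
{"name": "apply_moves", "arguments": {"motion": [{"wx":-0.2,"wy":0,"wz":0,"tx":0,"ty":-0.0006,"tz":0,"claw":1},{"wx":-0.35,"wy":0,"wz":0,"tx":0,"ty":-0.001,"tz":-0.0002,"claw":1},{"wx":-0.45,"wy":0,"wz":0,"tx":0,"ty":-0.0012,"tz":-0.0002,"claw":1},{"wx":-0.45,"wy":0,"wz":0,"tx":0,"ty":-0.0012,"tz":-0.0002,"claw":1},{"wx":-0.45,"wy":0,"wz":0,"tx":0,"ty":-0.0012,"tz":-0.0002,"claw":1},{"wx":-0.45,"wy":0,"wz":0,"tx":0,"ty":-0.0012,"tz":-0.0002,"claw":1},{"wx":-0.35,"wy":0,"wz":0,"tx":0,"ty":-0.001,"tz":0,"claw":1},{"wx":-0.2,"wy":0,"wz":0,"tx":0,"ty":-0.0006,"tz":0,"claw":1}]}}

```text
time: 20.27
tcp_pos: [0.5554, -0.0476, 0.1727]
tcp_rot: [0.17, 0.982, 0.077, 0.014]
ft_force: [1.1, 1.5, -1.8]
gripper_width: 0.016
```

Call:
{"name": "apply_moves", "arguments": {"motion": [{"wx":0.2,"wy":0,"wz":0,"tx":0,"ty":0.0006,"tz":0,"claw":1},{"wx":0.35,"wy":0,"wz":0,"tx":0,"ty":0.001,"tz":-0.0002,"claw":1},{"wx":0.45,"wy":0,"wz":0,"tx":0,"ty":0.0012,"tz":-0.0002,"claw":1},{"wx":0.45,"wy":0,"wz":0,"tx":0,"ty":0.0012,"tz":-0.0002,"claw":1},{"wx":0.45,"wy":0,"wz":0,"tx":0,"ty":0.0012,"tz":-0.0002,"claw":1},{"wx":0.45,"wy":0,"wz":0,"tx":0,"ty":0.0012,"tz":-0.0002,"claw":1},{"wx":0.35,"wy":0,"wz":0,"tx":0,"ty":0.001,"tz":0,"claw":1},{"wx":0.2,"wy":0,"wz":0,"tx":0,"ty":0.0006,"tz":0,"claw":1}]}}

```text
time: 20.93
tcp_pos: [0.5581, -0.0389, 0.1735]
tcp_rot: [0.169, 0.983, -0.074, -0.013]
ft_force: [-0.3, 1.3, -2.5]
gripper_width: 0.0159
```

```bash
python3 -c "
from h import *
rep();flaskshift();zoom('pics/z18.png')
cv2.imwrite('pics/z17_18.png',np.hstack([cv2.imread(f'pics/z{i}.png') for i in(17,18)]))"
```

```text
20.9333 tcp [ 0.5581 -0.0389  0.1735] tilt about y-dir 0.15 x-dir -0.0 f [-0.3  1.3 -2.5] m [0.66 0.01 0.04] w 0.0159
flask px shift [(0.0, 0.0, 0.998), (0.0, 0.0, 0.993)]
```

View pics/z17_18.png

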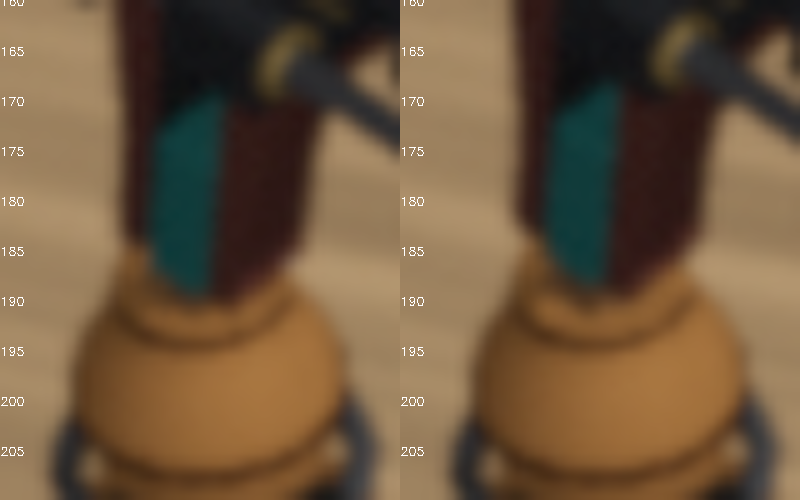

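The tab rose with the fingers this time, with about 2 N of pull. Continuing.

Call:
{"name": "apply_moves", "arguments": {"motion": [{"wx":-0.2,"wy":0,"wz":0,"tx":0,"ty":-0.0006,"tz":0,"claw":1},{"wx":-0.35,"wy":0,"wz":0,"tx":0,"ty":-0.001,"tz":-0.0001,"claw":1},{"wx":-0.45,"wy":0,"wz":0,"tx":0,"ty":-0.0013,"tz":-0.0002,"claw":1},{"wx":-0.45,"wy":0,"wz":0,"tx":0,"ty":-0.0013,"tz":-0.0002,"claw":1},{"wx":-0.45,"wy":0,"wz":0,"tx":0,"ty":-0.0013,"tz":-0.0002,"claw":1},{"wx":-0.45,"wy":0,"wz":0,"tx":0,"ty":-0.0013,"tz":-0.0002,"claw":1},{"wx":-0.35,"wy":0,"wz":0,"tx":0,"ty":-0.001,"tz":0,"claw":1},{"wx":-0.2,"wy":0,"wz":0,"tx":0,"ty":-0.0006,"tz":0,"claw":1}]}}

```text
time: 21.7
tcp_pos: [0.5555, -0.0472, 0.1752]
tcp_rot: [0.17, 0.982, 0.078, 0.014]
ft_force: [-0.1, 3.7, -1.1]
gripper_width: 0.0158
```

Call:
{"name": "apply_moves", "arguments": {"motion": [{"wx":0.2,"wy":0,"wz":0,"tx":0,"ty":0.0006,"tz":0,"claw":1},{"wx":0.35,"wy":0,"wz":0,"tx":0,"ty":0.0011,"tz":-0.0001,"claw":1},{"wx":0.45,"wy":0,"wz":0,"tx":0,"ty":0.0014,"tz":-0.0002,"claw":1},{"wx":0.45,"wy":0,"wz":0,"tx":0,"ty":0.0014,"tz":-0.0002,"claw":1},{"wx":0.45,"wy":0,"wz":0,"tx":0,"ty":0.0014,"tz":-0.0002,"claw":1},{"wx":0.45,"wy":0,"wz":0,"tx":0,"ty":0.0014,"tz":-0.0002,"claw":1},{"wx":0.35,"wy":0,"wz":0,"tx":0,"ty":0.0011,"tz":0,"claw":1},{"wx":0.2,"wy":0,"wz":0,"tx":0,"ty":0.0006,"tz":0,"claw":1}]}}

```text
time: 22.37
tcp_pos: [0.5589, -0.0384, 0.1761]
tcp_rot: [0.169, 0.983, -0.074, -0.012]
ft_force: [-0.1, 2.1, 0.0]
gripper_width: 0.0156
```

Call:
{"name": "apply_moves", "arguments": {"motion": [{"wx":-0.2,"wy":0,"wz":0,"tx":0,"ty":-0.0006,"tz":0,"claw":1},{"wx":-0.35,"wy":0,"wz":0,"tx":0,"ty":-0.0011,"tz":-0.0001,"claw":1},{"wx":-0.45,"wy":0,"wz":0,"tx":0,"ty":-0.0014,"tz":-0.0002,"claw":1},{"wx":-0.45,"wy":0,"wz":0,"tx":0,"ty":-0.0015,"tz":-0.0002,"claw":1},{"wx":-0.45,"wy":0,"wz":0,"tx":0,"ty":-0.0015,"tz":-0.0002,"claw":1},{"wx":-0.45,"wy":0,"wz":0,"tx":0,"ty":-0.0014,"tz":-0.0002,"claw":1},{"wx":-0.35,"wy":0,"wz":0,"tx":0,"ty":-0.0011,"tz":0,"claw":1},{"wx":-0.2,"wy":0,"wz":0,"tx":0,"ty":-0.0006,"tz":0,"claw":1}]}}

```text
time: 23.03
tcp_pos: [0.5554, -0.0476, 0.1774]
tcp_rot: [0.17, 0.982, 0.078, 0.014]
ft_force: [0.2, 3.7, 1.0]
gripper_width: 0.0157
```

Call:
{"name": "apply_moves", "arguments": {"motion": [{"wx":0.2,"wy":0,"wz":0,"tx":0,"ty":0.0007,"tz":0,"claw":1},{"wx":0.35,"wy":0,"wz":0,"tx":0,"ty":0.0012,"tz":-0.0001,"claw":1},{"wx":0.45,"wy":0,"wz":0,"tx":0,"ty":0.0015,"tz":-0.0002,"claw":1},{"wx":0.45,"wy":0,"wz":0,"tx":0,"ty":0.0015,"tz":-0.0002,"claw":1},{"wx":0.45,"wy":0,"wz":0,"tx":0,"ty":0.0015,"tz":-0.0002,"claw":1},{"wx":0.45,"wy":0,"wz":0,"tx":0,"ty":0.0015,"tz":-0.0002,"claw":1},{"wx":0.35,"wy":0,"wz":0,"tx":0,"ty":0.0012,"tz":0,"claw":1},{"wx":0.2,"wy":0,"wz":0,"tx":0,"ty":0.0007,"tz":0,"claw":1}]}}

```text
time: 23.7
tcp_pos: [0.5588, -0.0378, 0.1779]
tcp_rot: [0.169, 0.983, -0.074, -0.012]
ft_force: [-0.1, 1.9, -1.7]
gripper_width: 0.016
```

```bash
python3 -c "
from h import *
rep();flaskshift();zoom('pics/z19.png')
cv2.imwrite('pics/z17_19.png',np.hstack([cv2.imread(f'pics/z{i}.png') for i in(17,19)]))"
```

```text
23.7 tcp [ 0.5588 -0.0378  0.1779] tilt about y-dir 0.149 x-dir 0.001 f [-0.1  1.9 -1.7] m [ 0.77 -0.16  0.01] w 0.016
flask px shift [(0.0, 0.0, 0.998), (0.0, 0.0, 0.996)]
```

View pics/z17_19.png

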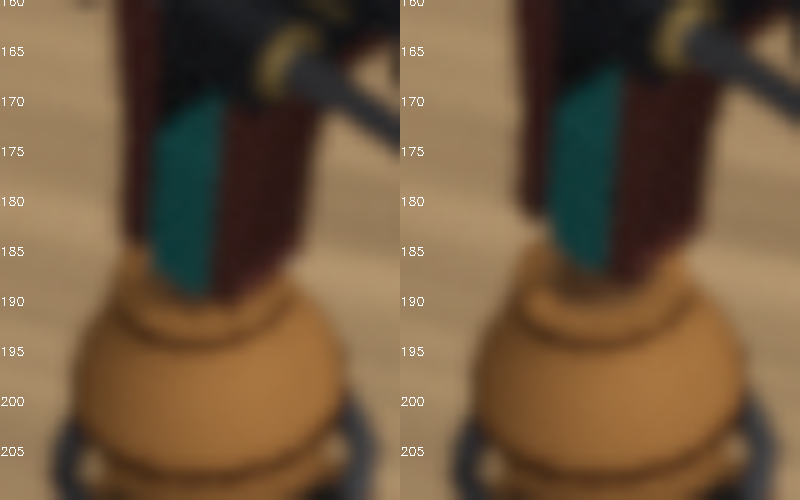

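Call:
{"name": "apply_moves", "arguments": {"motion": [{"wx":-0.2,"wy":0,"wz":0,"tx":0,"ty":-0.0007,"tz":0,"claw":1},{"wx":-0.35,"wy":0,"wz":0,"tx":0,"ty":-0.0012,"tz":-0.0001,"claw":1},{"wx":-0.45,"wy":0,"wz":0,"tx":0,"ty":-0.0016,"tz":-0.0002,"claw":1},{"wx":-0.45,"wy":0,"wz":0,"tx":0,"ty":-0.0016,"tz":-0.0002,"claw":1},{"wx":-0.45,"wy":0,"wz":0,"tx":0,"ty":-0.0016,"tz":-0.0002,"claw":1},{"wx":-0.45,"wy":0,"wz":0,"tx":0,"ty":-0.0016,"tz":-0.0002,"claw":1},{"wx":-0.35,"wy":0,"wz":0,"tx":0,"ty":-0.0012,"tz":0,"claw":1},{"wx":-0.2,"wy":0,"wz":0,"tx":0,"ty":-0.0007,"tz":0,"claw":1}]}}

```text
time: 24.47
tcp_pos: [0.5549, -0.0479, 0.179]
tcp_rot: [0.17, 0.982, 0.078, 0.014]
ft_force: [0.7, 4.8, -2.1]
gripper_width: 0.0161
```

Call:
{"name": "apply_moves", "arguments": {"motion": [{"wx":0.2,"wy":0,"wz":0,"tx":0,"ty":0.0007,"tz":0,"claw":1},{"wx":0.35,"wy":0,"wz":0,"tx":0,"ty":0.0013,"tz":-0.0001,"claw":1},{"wx":0.45,"wy":0,"wz":0,"tx":0,"ty":0.0016,"tz":-0.0002,"claw":1},{"wx":0.45,"wy":0,"wz":0,"tx":0,"ty":0.0017,"tz":-0.0002,"claw":1},{"wx":0.45,"wy":0,"wz":0,"tx":0,"ty":0.0017,"tz":-0.0002,"claw":1},{"wx":0.45,"wy":0,"wz":0,"tx":0,"ty":0.0016,"tz":-0.0002,"claw":1},{"wx":0.35,"wy":0,"wz":0,"tx":0,"ty":0.0013,"tz":0,"claw":1},{"wx":0.2,"wy":0,"wz":0,"tx":0,"ty":0.0007,"tz":0,"claw":1}]}}

```text
time: 25.13
tcp_pos: [0.5587, -0.0375, 0.18]
tcp_rot: [0.169, 0.983, -0.074, -0.013]
ft_force: [-1.1, 3.0, -1.4]
gripper_width: 0.0159
```

Call:
{"name": "apply_moves", "arguments": {"motion": [{"wx":-0.2,"wy":0,"wz":0,"tx":0,"ty":-0.0008,"tz":0,"claw":1},{"wx":-0.35,"wy":0,"wz":0,"tx":0,"ty":-0.0013,"tz":-0.0001,"claw":1},{"wx":-0.45,"wy":0,"wz":0,"tx":0,"ty":-0.0017,"tz":-0.0002,"claw":1},{"wx":-0.45,"wy":0,"wz":0,"tx":0,"ty":-0.0017,"tz":-0.0002,"claw":1},{"wx":-0.45,"wy":0,"wz":0,"tx":0,"ty":-0.0017,"tz":-0.0002,"claw":1},{"wx":-0.45,"wy":0,"wz":0,"tx":0,"ty":-0.0017,"tz":-0.0002,"claw":1},{"wx":-0.35,"wy":0,"wz":0,"tx":0,"ty":-0.0013,"tz":0,"claw":1},{"wx":-0.2,"wy":0,"wz":0,"tx":0,"ty":-0.0008,"tz":0,"claw":1}]}}

```text
time: 25.8
tcp_pos: [0.5551, -0.0479, 0.1816]
tcp_rot: [0.17, 0.982, 0.079, 0.014]
ft_force: [1.8, 6.5, -2.8]
gripper_width: 0.0162
```

Call:
{"name": "apply_moves", "arguments": {"motion": [{"wx":0.2,"wy":0,"wz":0,"tx":0,"ty":0.0008,"tz":0,"claw":1},{"wx":0.35,"wy":0,"wz":0,"tx":0,"ty":0.0014,"tz":-0.0001,"claw":1},{"wx":0.45,"wy":0,"wz":0,"tx":0,"ty":0.0018,"tz":-0.0002,"claw":1},{"wx":0.45,"wy":0,"wz":0,"tx":0,"ty":0.0018,"tz":-0.0002,"claw":1},{"wx":0.45,"wy":0,"wz":0,"tx":0,"ty":0.0018,"tz":-0.0002,"claw":1},{"wx":0.45,"wy":0,"wz":0,"tx":0,"ty":0.0018,"tz":-0.0002,"claw":1},{"wx":0.35,"wy":0,"wz":0,"tx":0,"ty":0.0014,"tz":0,"claw":1},{"wx":0.2,"wy":0,"wz":0,"tx":0,"ty":0.0008,"tz":0,"claw":1}]}}

```text
time: 26.47
tcp_pos: [0.559, -0.0378, 0.1829]
tcp_rot: [0.169, 0.983, -0.074, -0.013]
ft_force: [-2.0, -1.9, 6.2]
gripper_width: 0.0155
```

```bash
python3 -c "
from h import *
rep();flaskshift();zoom('pics/z20.png')
cv2.imwrite('pics/z17_20.png',np.hstack([cv2.imread(f'pics/z{i}.png') for i in(17,20)]))"
```

```text
26.4667 tcp [ 0.559  -0.0378  0.1829] tilt about y-dir 0.15 x-dir 0.001 f [-2.  -1.9  6.2] m [-0.68  0.57 -0.06] w 0.0155
flask px shift [(0.0, 0.0, 0.998), (0.0, 0.0, 0.997)]
```

View pics/z17_20.png

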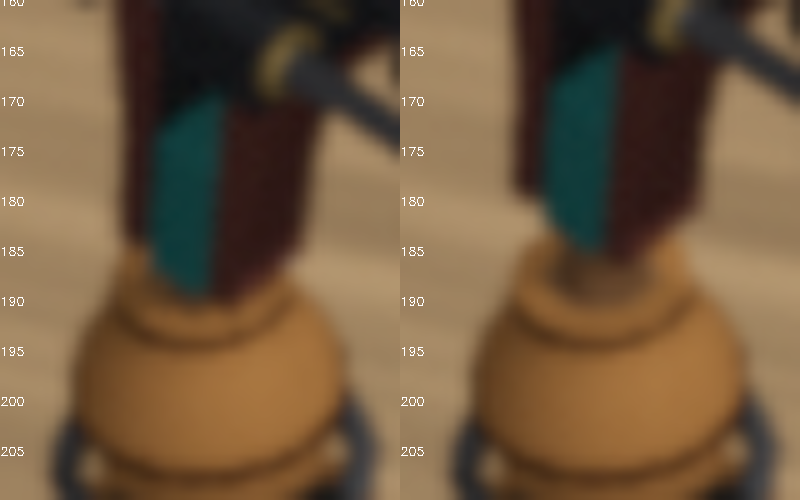

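Up about 13 mm and nearly out of the lining. Two more swings.

Call:
{"name": "apply_moves", "arguments": {"motion": [{"wx":-0.2,"wy":0,"wz":0,"tx":0,"ty":-0.0008,"tz":-0.0002,"claw":1},{"wx":-0.35,"wy":0,"wz":0,"tx":0,"ty":-0.0014,"tz":-0.0002,"claw":1},{"wx":-0.45,"wy":0,"wz":0,"tx":0,"ty":-0.0018,"tz":-0.0002,"claw":1},{"wx":-0.45,"wy":0,"wz":0,"tx":0,"ty":-0.0018,"tz":-0.0002,"claw":1},{"wx":-0.45,"wy":0,"wz":0,"tx":0,"ty":-0.0018,"tz":-0.0002,"claw":1},{"wx":-0.45,"wy":0,"wz":0,"tx":0,"ty":-0.0018,"tz":-0.0002,"claw":1},{"wx":-0.35,"wy":0,"wz":0,"tx":0,"ty":-0.0014,"tz":0,"claw":1},{"wx":-0.2,"wy":0,"wz":0,"tx":0,"ty":-0.0008,"tz":0,"claw":1}]}}

```text
time: 27.23
tcp_pos: [0.5559, -0.0478, 0.1855]
tcp_rot: [0.17, 0.982, 0.079, 0.015]
ft_force: [-1.7, 5.1, 8.2]
gripper_width: 0.0159
```

Call:
{"name": "apply_moves", "arguments": {"motion": [{"wx":0.2,"wy":0,"wz":0,"tx":0,"ty":0.0008,"tz":-0.0001,"claw":1},{"wx":0.35,"wy":0,"wz":0,"tx":0,"ty":0.0014,"tz":-0.0002,"claw":1},{"wx":0.45,"wy":0,"wz":0,"tx":0,"ty":0.0018,"tz":-0.0002,"claw":1},{"wx":0.45,"wy":0,"wz":0,"tx":0,"ty":0.0018,"tz":-0.0002,"claw":1},{"wx":0.45,"wy":0,"wz":0,"tx":0,"ty":0.0018,"tz":-0.0002,"claw":1},{"wx":0.45,"wy":0,"wz":0,"tx":0,"ty":0.0018,"tz":-0.0002,"claw":1},{"wx":0.35,"wy":0,"wz":0,"tx":0,"ty":0.0014,"tz":0,"claw":1},{"wx":0.2,"wy":0,"wz":0,"tx":0,"ty":0.0008,"tz":0,"claw":1}]}}

```text
time: 27.9
tcp_pos: [0.5592, -0.0377, 0.1854]
tcp_rot: [0.169, 0.983, -0.074, -0.012]
ft_force: [0.6, -1.5, 2.3]
gripper_width: 0.0155
```

```bash
python3 -c "
from h import *
rep();flaskshift()"
```

```text
27.9 tcp [ 0.5592 -0.0377  0.1854] tilt about y-dir 0.151 x-dir 0.001 f [ 0.6 -1.5  2.3] m [-0.15  0.01  0.05] w 0.0155
flask px shift [(0.0, 0.0, 0.998), (0.0, 0.0, 0.997)]
```

The pull-down force is gone, so it's out of the lining. I'll straighten up while easing upward.

Call:
{"name": "apply_moves", "arguments": {"motion": [{"wx":-0.25,"wy":0,"wz":0,"tx":0,"ty":-0.0011,"tz":-0.0003,"claw":1},{"wx":-0.4,"wy":0,"wz":0,"tx":0,"ty":-0.0017,"tz":-0.0003,"claw":1},{"wx":-0.45,"wy":0,"wz":0,"tx":0,"ty":-0.0019,"tz":-0.0003,"claw":1},{"wx":-0.33,"wy":0,"wz":0,"tx":0,"ty":-0.0014,"tz":-0.0003,"claw":1},{"wx":0,"wy":0,"wz":0,"tx":0,"ty":0,"tz":-0.0005,"claw":1},{"wx":0,"wy":0,"wz":0,"tx":0,"ty":0,"tz":-0.0005,"claw":1}]}}

```text
time: 28.45
tcp_pos: [0.5565, -0.0438, 0.1878]
tcp_rot: [0.17, 0.985, -0.0, -0.0]
ft_force: [-0.9, 0.3, -0.3]
gripper_width: 0.0158
```

```bash
python3 -c "
from h import *
rep();flaskshift();zoom('pics/z21.png')"
```

```text
28.45 tcp [ 0.5565 -0.0438  0.1878] tilt about y-dir 0.001 x-dir -0.0 f [-0.9  0.3 -0.3] m [-0.02  0.01 -0.01] w 0.0158
flask px shift [(0.0, 0.0, 0.999), (0.0, 0.0, 0.997)]
```

View pics/z21.png

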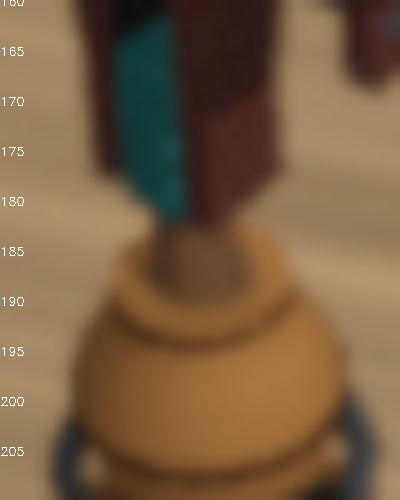

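Free: forces are near 0 and the tab is about 20 mm up. Lifting straight, slowly first.

Call:
{"name": "apply_moves", "arguments": {"motion": [{"wx":0,"wy":0,"wz":0,"tx":0,"ty":0,"tz":-0.001,"claw":1},{"wx":0,"wy":0,"wz":0,"tx":0,"ty":0,"tz":-0.002,"claw":1},{"wx":0,"wy":0,"wz":0,"tx":0,"ty":0,"tz":-0.003,"claw":1},{"wx":0,"wy":0,"wz":0,"tx":0,"ty":0,"tz":-0.004,"claw":1}]}}

```text
time: 28.88
tcp_pos: [0.557, -0.042, 0.1979]
tcp_rot: [0.169, 0.986, -0.001, -0.0]
ft_force: [-0.2, -0.6, -0.9]
gripper_width: 0.0158
```

```bash
python3 -c "
from h import *
rep();flaskshift();zoom('pics/z22.png')
b=manip.capture('scene')[:,:,::-1];cv2.imwrite('pics/z22b.png',cv2.resize(b[110:240,230:370],None,fx=4,fy=4,interpolation=cv2.INTER_CUBIC))"
```

```text
28.8833 tcp [ 0.557  -0.042   0.1979] tilt about y-dir 0.001 x-dir -0.0 f [-0.2 -0.6 -0.9] m [-0.04 -0.04  0.06] w 0.0158
flask px shift [(0.0, 0.0, 0.998), (0.0, 0.0, 0.997)]
```

View pics/z22b.png

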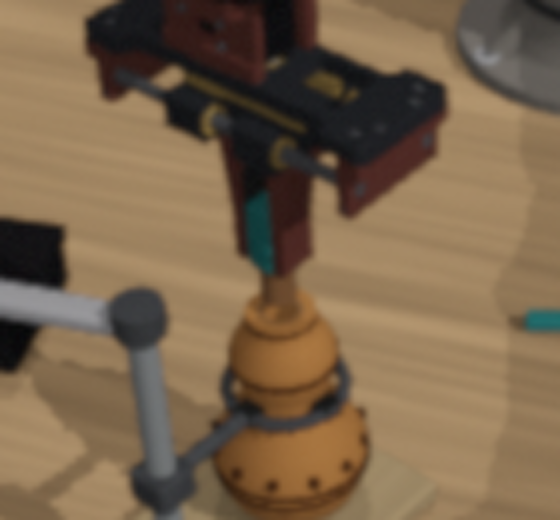

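Call:
{"name": "apply_moves", "arguments": {"motion": [{"wx":0,"wy":0,"wz":0,"tx":0,"ty":0,"tz":-0.012,"claw":1},{"wx":0,"wy":0,"wz":0,"tx":0,"ty":0,"tz":-0.02,"claw":1},{"wx":0,"wy":0,"wz":0,"tx":0,"ty":0,"tz":-0.02,"claw":1},{"wx":0,"wy":0,"wz":0,"tx":0,"ty":0,"tz":-0.015,"claw":1},{"wx":0,"wy":0,"wz":0,"tx":0.007,"ty":0.009,"tz":-0.005,"claw":1},{"wx":0,"wy":0,"wz":0,"tx":0.014,"ty":0.017,"tz":0,"claw":1},{"wx":0,"wy":0,"wz":0,"tx":0.018,"ty":0.022,"tz":0,"claw":1},{"wx":0,"wy":0,"wz":0,"tx":0.018,"ty":0.022,"tz":0,"claw":1}]}}

```text
time: 29.7
tcp_pos: [0.5257, 0.044, 0.2692]
tcp_rot: [0.169, 0.986, -0.001, -0.0]
ft_force: [-1.4, 0.9, -0.5]
gripper_width: 0.016
```

Call:
{"name": "apply_moves", "arguments": {"motion": [{"wx":0,"wy":0,"wz":0,"tx":0.018,"ty":0.022,"tz":0,"claw":1},{"wx":0,"wy":0,"wz":0,"tx":0.018,"ty":0.022,"tz":0,"claw":1},{"wx":0,"wy":0,"wz":0,"tx":0.018,"ty":0.022,"tz":0,"claw":1},{"wx":0,"wy":0,"wz":0,"tx":0.018,"ty":0.022,"tz":0,"claw":1},{"wx":0,"wy":0,"wz":0,"tx":0.018,"ty":0.022,"tz":0,"claw":1},{"wx":0,"wy":0,"wz":0,"tx":0.018,"ty":0.022,"tz":0,"claw":1},{"wx":0,"wy":0,"wz":0,"tx":0.014,"ty":0.017,"tz":0,"claw":1},{"wx":0,"wy":0,"wz":0,"tx":0.007,"ty":0.009,"tz":0,"claw":1}]}}

```text
time: 30.37
tcp_pos: [0.4552, 0.2382, 0.2689]
tcp_rot: [0.167, 0.986, -0.0, -0.001]
ft_force: [-0.1, 0.0, 0.5]
gripper_width: 0.0159
```

```bash
python3 -c "
from h import *
rep()
s=manip.sense()
steps([[.443,.273,s['tcp_pos'][2]]],s['tcp_rot'],s['tcp_pos'])
print(s['joint_pos'])"
```

```text
30.3667 tcp [0.4552 0.2382 0.2689] tilt about y-dir 0.001 x-dir -0.001 f [-0.1  0.   0.5] m [-0.02 -0.01 -0.02] w 0.0159
tool [0.023  0.0288 0.    ] -> [0.443  0.273  0.2689]
[-0.67481236  0.17307165  0.08152404  1.89392185 -0.01659499  1.07693414
  0.64945679]
```

Call:
{"name": "apply_moves", "arguments": {"motion": [{"wx":0,"wy":0,"wz":0,"tx":0.01,"ty":0.0125,"tz":0,"claw":1},{"wx":0,"wy":0,"wz":0,"tx":0.01,"ty":0.0125,"tz":0.01,"claw":1},{"wx":0,"wy":0,"wz":0,"tx":0,"ty":0,"tz":0.025,"claw":1},{"wx":0,"wy":0,"wz":0,"tx":0,"ty":0,"tz":0.03,"claw":1},{"wx":0,"wy":0,"wz":0,"tx":0,"ty":0,"tz":0.03,"claw":1},{"wx":0,"wy":0,"wz":0,"tx":0,"ty":0,"tz":0.03,"claw":1},{"wx":0,"wy":0,"wz":0,"tx":0,"ty":0,"tz":0.025,"claw":1},{"wx":0,"wy":0,"wz":0,"tx":0,"ty":0,"tz":0.015,"claw":1}]}}

```text
time: 31.03
tcp_pos: [0.4454, 0.2633, 0.1014]
tcp_rot: [0.169, 0.986, -0.002, -0.001]
ft_force: [-0.5, 0.4, -0.1]
gripper_width: 0.0159
```

Call:
{"name": "apply_moves", "arguments": {"motion": [{"wx":0,"wy":0,"wz":0,"tx":0,"ty":0,"tz":0,"claw":1},{"wx":0,"wy":0,"wz":0,"tx":0,"ty":0,"tz":0,"claw":1}]}}

```text
time: 31.2
tcp_pos: [0.4465, 0.2641, 0.1039]
tcp_rot: [0.169, 0.986, -0.001, -0.001]
ft_force: [0.2, 0.2, 0.3]
gripper_width: 0.0156
```

```bash
python3 -c "
from h import *
rep()
s=manip.sense()
steps([[.443,.273,s['tcp_pos'][2]]],s['tcp_rot'],s['tcp_pos'])
b=manip.capture('scene')[:,:,::-1];cv2.imwrite('pics/s23.png',cv2.resize(b[140:280,380:520],None,fx=4,fy=4,interpolation=cv2.INTER_CUBIC))"
```

```text
31.2 tcp [0.4465 0.2641 0.1039] tilt about y-dir 0.003 x-dir -0.001 f [0.2 0.2 0.3] m [-0.04 -0.01 -0.01] w 0.0156
tool [ 0.0063  0.0072 -0.    ] -> [0.443  0.273  0.1039]
```

View pics/s23.png

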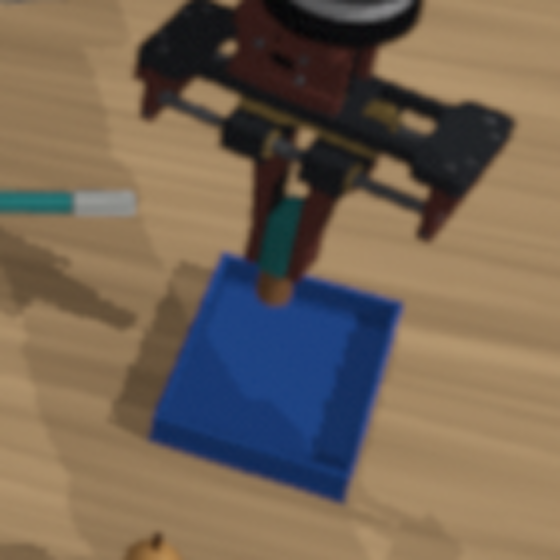

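```bash
python3 -c "
from h import *
S=manip.camera_params('scene')
f=lambda p:((np.array(p)-[380,140])*4+1.5).round(0)
for z in(.062,.068,.071,.075,.095,.135): print(z,f(proj(S,[.4465,.2641,z])[0]))
print(onz(S,(275/4+380,303/4+140),.071))
b=manip.capture('scene')[:,:,::-1];cv2.imwrite('pics/s24.png',cv2.resize(b[180:220,430:470],None,fx=14,fy=14,interpolation=cv2.INTER_CUBIC))"
```

```text
0.062 [269. 301.]
0.068 [270. 293.]
0.071 [271. 289.]
0.075 [272. 284.]
0.095 [278. 258.]
0.135 [291. 202.]
[0.45789286 0.26857006 0.071     ]
```

View pics/s24.png

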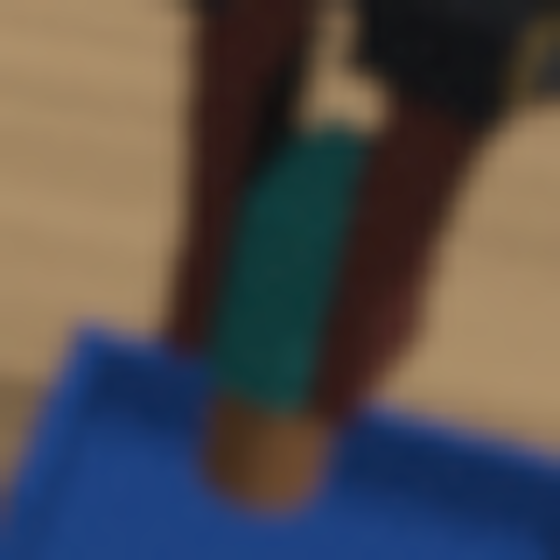

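Call:
{"name": "apply_moves", "arguments": {"motion": [{"wx":0,"wy":0,"wz":0,"tx":0.005,"ty":0.006,"tz":0.012,"claw":1},{"wx":0,"wy":0,"wz":0,"tx":0,"ty":0,"tz":0.015,"claw":1},{"wx":0,"wy":0,"wz":0,"tx":0,"ty":0,"tz":0.01,"claw":1},{"wx":0,"wy":0,"wz":0,"tx":0,"ty":0,"tz":0.006,"claw":1},{"wx":0,"wy":0,"wz":0,"tx":0,"ty":0,"tz":0,"claw":1},{"wx":0,"wy":0,"wz":0,"tx":0,"ty":0,"tz":0,"claw":1}]}}

```text
time: 31.8
tcp_pos: [0.4443, 0.272, 0.0614]
tcp_rot: [0.169, 0.986, -0.001, -0.0]
ft_force: [-0.3, 0.5, -0.5]
gripper_width: 0.0162
```

Call:
{"name": "apply_moves", "arguments": {"motion": [{"wx":0,"wy":0,"wz":0,"tx":0,"ty":0,"tz":0.002,"claw":1},{"wx":0,"wy":0,"wz":0,"tx":0,"ty":0,"tz":0.002,"claw":1},{"wx":0,"wy":0,"wz":0,"tx":0,"ty":0,"tz":0,"claw":1}]}}

```text
time: 32.05
tcp_pos: [0.4444, 0.272, 0.0576]
tcp_rot: [0.169, 0.986, -0.0, 0.0]
ft_force: [0.3, -0.5, -0.1]
gripper_width: 0.0158
```

```bash
python3 -c "
from h import *
rep()
b=manip.capture('scene')[:,:,::-1];cv2.imwrite('pics/s25.png',cv2.resize(b[180:250,420:480],None,fx=8,fy=8,interpolation=cv2.INTER_CUBIC))"
```

```text
32.05 tcp [0.4444 0.272  0.0576] tilt about y-dir 0.001 x-dir 0.0 f [ 0.3 -0.5 -0.1] m [0.02 0.04 0.01] w 0.0158
```

View pics/s25.png

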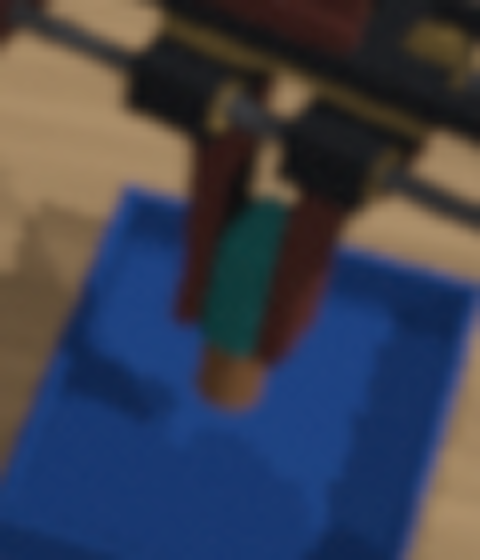

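Call:
{"name": "apply_moves", "arguments": {"motion": [{"wx":0,"wy":0,"wz":0,"tx":0,"ty":0,"tz":0.002,"claw":1},{"wx":0,"wy":0,"wz":0,"tx":0,"ty":0,"tz":0.002,"claw":1},{"wx":0,"wy":0,"wz":0,"tx":0,"ty":0,"tz":0.002,"claw":1},{"wx":0,"wy":0,"wz":0,"tx":0,"ty":0,"tz":0,"claw":1}]}}

```text
time: 32.43
tcp_pos: [0.4441, 0.2718, 0.0511]
tcp_rot: [0.169, 0.986, -0.001, -0.0]
ft_force: [-0.3, 0.1, -0.3]
gripper_width: 0.0156
```

Call:
{"name": "apply_moves", "arguments": {"motion": [{"wx":0,"wy":0,"wz":0,"tx":0,"ty":0,"tz":0.001,"claw":1},{"wx":0,"wy":0,"wz":0,"tx":0,"ty":0,"tz":0.001,"claw":1},{"wx":0,"wy":0,"wz":0,"tx":0,"ty":0,"tz":0,"claw":1}]}}

```text
time: 32.68
tcp_pos: [0.4442, 0.2719, 0.0493]
tcp_rot: [0.169, 0.986, -0.001, -0.0]
ft_force: [0.0, -0.7, -1.1]
gripper_width: 0.0157
```

Call:
{"name": "apply_moves", "arguments": {"motion": [{"wx":0,"wy":0,"wz":0,"tx":0,"ty":0,"tz":0.001,"claw":1},{"wx":0,"wy":0,"wz":0,"tx":0,"ty":0,"tz":0.001,"claw":1},{"wx":0,"wy":0,"wz":0,"tx":0,"ty":0,"tz":0,"claw":1}]}}

```text
time: 32.93
tcp_pos: [0.4442, 0.272, 0.0474]
tcp_rot: [0.169, 0.986, -0.001, -0.0]
ft_force: [-0.3, 0.3, 0.2]
gripper_width: 0.016
```

Call:
{"name": "apply_moves", "arguments": {"motion": [{"wx":0,"wy":0,"wz":0,"tx":0,"ty":0,"tz":0.001,"claw":1},{"wx":0,"wy":0,"wz":0,"tx":0,"ty":0,"tz":0.001,"claw":1},{"wx":0,"wy":0,"wz":0,"tx":0,"ty":0,"tz":0,"claw":1}]}}

```text
time: 33.18
tcp_pos: [0.4442, 0.2719, 0.0453]
tcp_rot: [0.169, 0.986, -0.001, -0.0]
ft_force: [0.4, -0.2, -0.6]
gripper_width: 0.0161
```

Call:
{"name": "apply_moves", "arguments": {"motion": [{"wx":0,"wy":0,"wz":0,"tx":0,"ty":0,"tz":0.001,"claw":1},{"wx":0,"wy":0,"wz":0,"tx":0,"ty":0,"tz":0.001,"claw":1},{"wx":0,"wy":0,"wz":0,"tx":0,"ty":0,"tz":0,"claw":1}]}}

```text
time: 33.43
tcp_pos: [0.4442, 0.2719, 0.0433]
tcp_rot: [0.169, 0.986, -0.001, -0.0]
ft_force: [-1.1, -0.2, -0.5]
gripper_width: 0.016
```

```bash
python3 -c "
from h import *
rep()
b=manip.capture('scene')[:,:,::-1];cv2.imwrite('pics/s26.png',cv2.resize(b[190:250,425:475],None,fx=9,fy=9,interpolation=cv2.INTER_CUBIC))"
```

```text
33.4333 tcp [0.4442 0.2719 0.0433] tilt about y-dir 0.001 x-dir -0.0 f [-1.1 -0.2 -0.5] m [ 0.01  0.04 -0.08] w 0.016
```

View pics/s26.png

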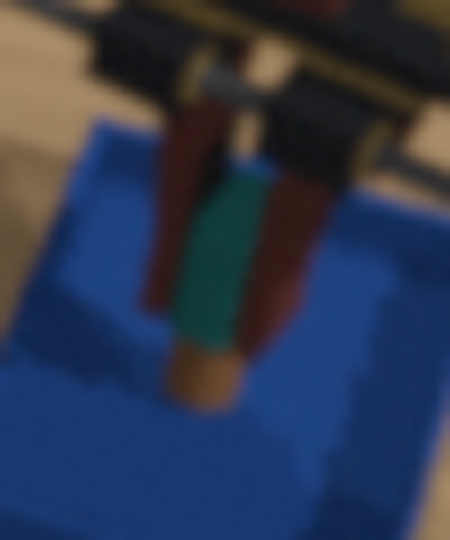

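The shadow is closing on the foot. I'll continue down until contact.

Call:
{"name": "apply_moves", "arguments": {"motion": [{"wx":0,"wy":0,"wz":0,"tx":0,"ty":0,"tz":0.001,"claw":1},{"wx":0,"wy":0,"wz":0,"tx":0,"ty":0,"tz":0.001,"claw":1},{"wx":0,"wy":0,"wz":0,"tx":0,"ty":0,"tz":0,"claw":1}]}}

```text
time: 33.73
tcp_pos: [0.4442, 0.2719, 0.0413]
tcp_rot: [0.169, 0.986, -0.001, -0.0]
ft_force: [-0.2, -0.5, -0.2]
gripper_width: 0.0158
```

Call:
{"name": "apply_moves", "arguments": {"motion": [{"wx":0,"wy":0,"wz":0,"tx":0,"ty":0,"tz":0.001,"claw":1},{"wx":0,"wy":0,"wz":0,"tx":0,"ty":0,"tz":0.001,"claw":1},{"wx":0,"wy":0,"wz":0,"tx":0,"ty":0,"tz":0,"claw":1}]}}

```text
time: 33.98
tcp_pos: [0.4443, 0.272, 0.0395]
tcp_rot: [0.169, 0.986, -0.001, -0.0]
ft_force: [-0.2, 0.6, 0.4]
gripper_width: 0.0158
```

Call:
{"name": "apply_moves", "arguments": {"motion": [{"wx":0,"wy":0,"wz":0,"tx":0,"ty":0,"tz":0.001,"claw":1},{"wx":0,"wy":0,"wz":0,"tx":0,"ty":0,"tz":0,"claw":1}]}}

```text
time: 34.15
tcp_pos: [0.4444, 0.272, 0.0394]
tcp_rot: [0.169, 0.986, -0.0, -0.0]
ft_force: [-2.7, -1.8, 11.8]
gripper_width: 0.0159
```

Contact at TCP z 0.0394. I'll relieve the press slightly, then open.

Call:
{"name": "apply_moves", "arguments": {"motion": [{"wx":0,"wy":0,"wz":0,"tx":0,"ty":0,"tz":-0.0008,"claw":1},{"wx":0,"wy":0,"wz":0,"tx":0,"ty":0,"tz":0,"claw":1}]}}

```text
time: 34.32
tcp_pos: [0.4444, 0.2721, 0.0395]
tcp_rot: [0.169, 0.986, -0.0, 0.0]
ft_force: [-0.2, 0.9, 0.9]
gripper_width: 0.0158
```

Call:
{"name": "apply_moves", "arguments": {"motion": [{"wx":0,"wy":0,"wz":0,"tx":0,"ty":0,"tz":0,"claw":0.78},{"wx":0,"wy":0,"wz":0,"tx":0,"ty":0,"tz":0,"claw":0.72},{"wx":0,"wy":0,"wz":0,"tx":0,"ty":0,"tz":0,"claw":0.6},{"wx":0,"wy":0,"wz":0,"tx":0,"ty":0,"tz":0,"claw":0.4},{"wx":0,"wy":0,"wz":0,"tx":0,"ty":0,"tz":0,"claw":0.3},{"wx":0,"wy":0,"wz":0,"tx":0,"ty":0,"tz":0,"claw":0.3}]}}

```text
time: 34.82
tcp_pos: [0.4443, 0.272, 0.0392]
tcp_rot: [0.169, 0.986, -0.001, -0.0]
ft_force: [-0.3, 0.6, -0.8]
gripper_width: 0.048
```

```bash
python3 -c "
from h import *
rep()
b=manip.capture('scene')[:,:,::-1];w=manip.capture('wrist')[:,:,::-1]
cv2.imwrite('pics/s27.png',np.hstack([cv2.resize(b[180:250,415:485],(420,420),interpolation=cv2.INTER_CUBIC),cv2.resize(w[190:400,210:420],(380,420)).copy()[:, :380] if 0 else cv2.resize(w[190:400,225:415],(380,420))]))"
```

```text
34.8167 tcp [0.4443 0.272  0.0392] tilt about y-dir 0.001 x-dir -0.0 f [-0.3  0.6 -0.8] m [-0.03  0.08  0.01] w 0.048
```

View pics/s27.png

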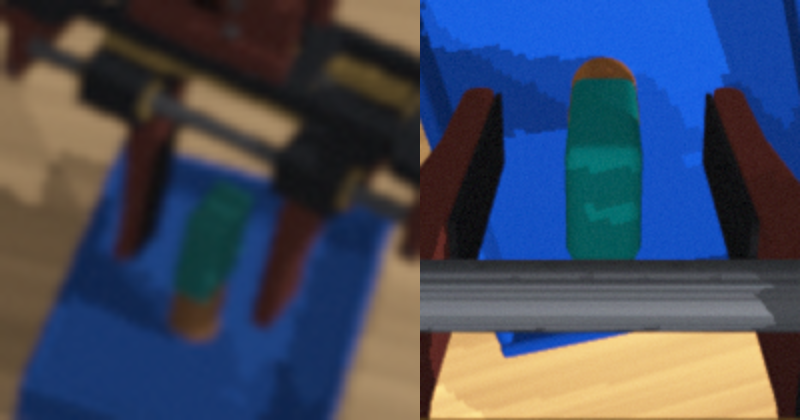

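The stopper stands free between the open jaws. I'll rise straight up.

Call:
{"name": "apply_moves", "arguments": {"motion": [{"wx":0,"wy":0,"wz":0,"tx":0,"ty":0,"tz":-0.01,"claw":0.3},{"wx":0,"wy":0,"wz":0,"tx":0,"ty":0,"tz":-0.02,"claw":0.3},{"wx":0,"wy":0,"wz":0,"tx":0,"ty":0,"tz":-0.03,"claw":0.3},{"wx":0,"wy":0,"wz":0,"tx":0,"ty":0,"tz":-0.03,"claw":0.3},{"wx":0,"wy":0,"wz":0,"tx":0,"ty":0,"tz":-0.03,"claw":0.3},{"wx":0,"wy":0,"wz":0,"tx":0,"ty":0,"tz":-0.03,"claw":0.3},{"wx":0,"wy":0,"wz":0,"tx":0,"ty":0,"tz":-0.03,"claw":0.3},{"wx":0,"wy":0,"wz":0,"tx":0,"ty":0,"tz":-0.02,"claw":0.3}]}}

```text
time: 35.58
tcp_pos: [0.445, 0.2725, 0.2432]
tcp_rot: [0.169, 0.986, 0.001, 0.001]
ft_force: [0.2, 0.4, 1.7]
gripper_width: 0.0614
```

Call:
{"name": "apply_moves", "arguments": {"motion": [{"wx":0,"wy":0,"wz":0,"tx":0.01,"ty":0.02,"tz":0,"claw":0.3},{"wx":0,"wy":0,"wz":0,"tx":0.015,"ty":0.025,"tz":0,"claw":0.3},{"wx":0,"wy":0,"wz":0,"tx":0.015,"ty":0.025,"tz":0,"claw":0.3},{"wx":0,"wy":0,"wz":0,"tx":0.015,"ty":0.025,"tz":0,"claw":0.3},{"wx":0,"wy":0,"wz":0,"tx":0.01,"ty":0.02,"tz":0,"claw":0.3},{"wx":0,"wy":0,"wz":0,"tx":0,"ty":0,"tz":0,"claw":0.3},{"wx":0,"wy":0,"wz":0,"tx":0,"ty":0,"tz":0,"claw":0.3}]}}

```text
time: 36.17
tcp_pos: [0.4207, 0.4031, 0.2395]
tcp_rot: [0.168, 0.986, -0.001, -0.0]
ft_force: [0.4, -0.6, -0.3]
gripper_width: 0.0615
```

```bash
python3 -c "
from h import *
rep();flaskshift()
cv2.imwrite('pics/scene_f.png',manip.capture('scene')[:,:,::-1]);cv2.imwrite('pics/top_f.png',manip.capture('top')[:,:,::-1])
print(manip.sense()['time'])"
```

```text
36.1667 tcp [0.4207 0.4031 0.2395] tilt about y-dir 0.001 x-dir -0.0 f [ 0.4 -0.6 -0.3] m [-0.06 -0.05  0.01] w 0.0615
flask px shift [(0.0, 0.0, 0.999), (0.0, 0.0, 0.984)]
36.3167
```

View pics/scene_f.png

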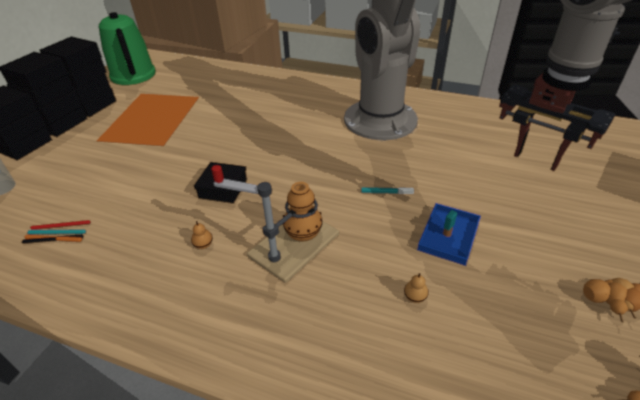

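View pics/top_f.png

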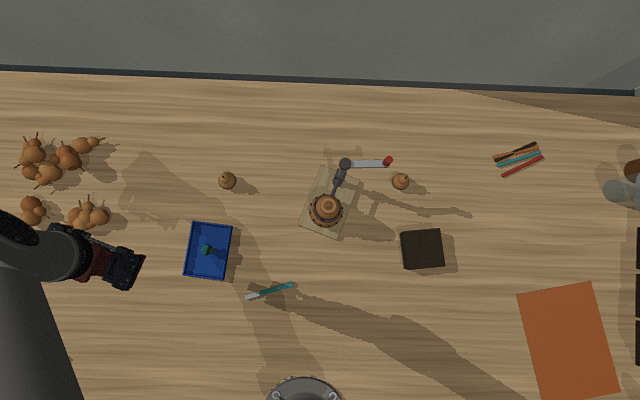

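The stopper stands in the tray at top-view (207,250). The hold-down arm is swung away with its knob at (388,160). The box (422,249) and both gourds (227,181) and (400,181) haven't moved. Handing in.

```bash
python3 -c "
from bench import manip
print(manip.hand_in())"
```

```text
the job is handed in; nothing more can be done
None
```

The stopper is out of the gourd and standing upright in the blue tray, let go, and the job is handed in at about 36 s. I pushed the hold-down arm by its knob to about 2.0 rad, past the quarter turn, before touching the stopper.

**First try at the stopper:** my first rocking was too fast. The pads crept along the tab, and the stopper, after rising about 5 mm, settled back almost to its start. The pull force read up to 12.7 N at the points where I sampled it; peaks between samples were not seen.

**What worked:** I let go, recentred and gripped lower, then rocked slowly about 0.15 rad to each side, raising 1 to 1.4 mm per swing. The stopper came free with a few newtons of force.

**Setting it down:** when it touched the tray floor the force read 11.8 N for a moment. I eased off to about 1 N before opening the gripper, so the contact was a little firmer than planned.

**Last checks:**
- **Gourd:** image matching showed no shift of the flask from the first picture.
- **Stopper:** standing in the tray, with the gripper about 13 cm to the side and well above it, touching nothing.
- **Other things:** the black box and both small gourds are at the same pixels as at the start.

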